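# Relamp a microscope lamp house and snap its hood on

### The job

Fit the new lamp, which stands in the grey rack, into the socket of the open lamp-house base: hold it by its ceramic block, keep the fingers off the glass, and seat it gently, fully home and upright. Then set the white hood over it with its lens on the same side as the base's mounting foot, and press it straight down, firmly but without forcing it, until both clip arms have snapped under the rim and the hood sits flat on the base. Let go of everything and leave the other things on the desk where they are.

Things in the scene. Friction and masses are not known exactly. Their poses are not given: they have to be found in the camera images.
- base: Lamp-house base: dark open tray, 98 (y) x 70 (x) mm, with an aluminium flange round its rim. It stands on soft rubber feet on a fixed black mat and gives straight down a few mm when pressed. z up, y along its long side; origin 45 mm below the rim. Flange 106 (y) x 78 (x) mm; at its two y ends it flares to a sharp undercut 6.4 mm down. Opening 92 (y) x 64 (x) mm.
- mat: Black rubber mat under the base, fixed to the desk, 130 (x) x 150 (y) x 3 mm, with the four rubber feet. Origin: centre of its underside, on the desk; axes as the base. The feet bring the rim back to 54 mm above it when the load is off; a push of 35 N squashes them by 5 mm, which is too much.
- rim (a point): Centre of the opening in the plane of the flange's top face, 54 mm above the desk, axes as the base. The hood's origin lies here when the hood is home. The base's low mounting foot, a steel plate, sticks out 25 mm on the +x side, its top 17 mm below the rim.
- socket (a point): Centre of the mouth of the lamp slot, on top of the white ceramic socket (34 x 40 mm) in the middle of the base, 2 mm above the rim; axes as the base. Slot 13 (x) x 19 (y) mm, 14 mm deep, with a 1.5 mm chamfer.
- lamp_rack: Grey block, fixed to the desk, 60 (x) x 100 (y) x 40 mm high, with two pockets at y = -24 and +24 mm; the lamp stands in the one at y = -24 mm, the other is empty. Origin: centre of its underside.
- lamp: The new lamp, 50 g, upright in the rack: white ceramic block 18 (x) x 26 (y) x 18 mm high, to be gripped across x. Origin: centre of the block's underside, the shoulder that rests on the socket when home, 40 mm above the desk at the start. Below it a steel tongue 10 (x) x 16 (y) mm, 11 mm long, the last 5 mm 7 x 13 mm. Axes as the socket's when fitted; a half turn about z fits too.
- lamp_glass: The new lamp's glass capsule, 11 mm across, 21 mm high. Origin at its foot, 18 mm above the lamp's origin. Fingers must not touch it, nor may the hood strike it.
- hood: White sheet-metal hood, about 340 g, 104 (y) x 76 (x) mm, 48 mm high, open below. Origin: centre of the plane of its lower edge; z up, y along its long side. Four corner legs reach 20.5 mm below that edge: it stands on them on the desk at the start, and they go inside the base's opening with 1.5 mm play all round (3 mm for their last 6.5 mm).
- grip (a point): Centre of the top face of the black grip bar on the hood, 72 mm above the hood's origin. The bar is 16 (x) x 56 (y) mm and 24 mm high, standing on the hood's flat top; take it across x, or press on it.
- lens (a point): Centre of the round lens ring on the hood's +x face, 44 mm out from the middle and 26 mm above the lower edge. It belongs on the base's +x side, over the mounting foot.
- clip_left (a joint): Clip arm at the hood's +y end: rigid steel, 24 mm wide, on a sprung pivot. 0 rad: upright (free, or snapped in under the flange); about 0.1: spread by the rim. Its sloping catch meets the rim with the hood about 8 mm above home; the push then grows to 12 to 20 N, until both catches snap in about 1 mm above home and the hood stands firm on the rim. Over 35 N is too much.
- clip_right (a joint): The same clip arm on the hood's -y end.
- old_lamp: Burnt-out lamp lying on the desk; bystander.
- oil: Small amber oil bottle, 30 mm across, 65 mm high; bystander.
- objective: Steel microscope objective standing on the desk, 27 mm across, 44 mm high; bystander.
- eyepiece: Black eyepiece standing on the desk, 34 mm across, 44 mm high; bystander.
- driver: Screwdriver lying on the desk, 150 mm long; bystander.
- mailer: White flat slide box, 82 x 58 x 14 mm; bystander.
- tissue: Flat carton of lens tissue, 105 x 75 x 12 mm; bystander.
Things that resemble listed ones, but are neither listed nor needed, are in the scene too. What is shaped like the lamp but blue is not meant.

How it is judged:
On the way, in this order (a step that is already met when the one before it is completed fails the run):
1. the new lamp is fully home and upright in the socket, with the fingers off it (z of lamp in the frame of socket below 0.003 m and horizontal distance between lamp and socket below 0.004 m and angle between lamp's own z axis and vertical below 0.1 rad and contact force between the fingers and lamp below 0.1 N), for 0.2 s.
2. the hood is pressed home on the rim, with both clip arms snapped in under it (z of hood in the frame of rim below 0.0018 m and horizontal distance between hood and rim below 0.004 m and value of joint each of clip_left, clip_right below 0.06 rad), for 0.2 s.
At the end, for the whole second after the job is handed in: Lamp home in the socket (3 mm high, 4 mm aside, upright to 0.1 rad); hood on the rim (1.8 mm high, 4 mm aside, level to 0.03 rad), lens on the mounting foot's side, both clip arms back in under the flange (below 0.06 rad); all released and at rest (all of step 2 and z of lamp in the frame of socket below 0.003 m and horizontal distance between lamp and socket below 0.004 m and angle between lamp's own z axis and vertical below 0.1 rad and z of hood in the frame of rim above -0.0025 m and angle between hood's own z axis and vertical below 0.03 rad and x of lens in the frame of rim above 0.03 m and linear speed of each of hood, lamp below 0.01 m/s); the robot touches nothing.
It fails at once if the fingers touched the lamp's glass (contact force between the fingers and lamp_glass above 0.3 N).
It fails at once if the hood struck the lamp's glass (contact force between hood and lamp_glass above 1 N).
It fails at once if the lamp was forced into the base with more than 25 N (contact force between lamp and base above 25 N).
It fails at once if the hood was forced: the base was pressed down on its feet by more than 5 mm (a push of over 35 N), or knocked with more than 80 N (z of rim in the frame of mat below 0.049 m or contact force between hood and base above 80 N).
It fails at once if a bystander was shifted by more than 3 cm (distance of any of old_lamp, oil, objective, eyepiece, driver, mailer, tissue from where it was at the start of the episode above 0.03 m).
It also fails if it takes over 61 s, if anything falls off the work surface, if the arm or the gripper's body presses on something with over 40 N, if the wrist force passes 120 N, or if a joint passes its speed limit or range.

### The arm

A 6-joint arm with a two-finger parallel gripper is mounted at the origin on the work surface. World frame = base frame: x ahead of the robot, y to its left, z up, the work surface at z = 0. Lengths are in m, angles in rad, forces in N, time in s.
With the tool pointing down it reaches from about 0.275 to 0.725 m from the base axis. Payload 15.9 kg.
Tool frame: the origin (TCP) lies at the very end of the fingers, on their centre line; the grasp point (between the pads) lies 19 mm behind it (manip.hold_point_z is the distance from the TCP to the grasp point, in m); x points along the fingers, z is the direction in which the jaws open and shut, and the axes are right-handed (so a half turn about x gives the same grasp; the last joint's range is limited). The gripper opens to 85 mm and grips with 20 to 120 N. Pads are 22 mm wide; open, the fingers measure 114 mm over their backs; the gripper's body (76 mm by 85 mm) begins 54 mm behind the grasp point. The pads swing forward as they close: fully open they stand 13 mm farther back than shut.
Start: joints at [-1.243, 0.213, -0.034, 1.323, 0, 1.571], TCP at [0.161, -0.473, 0.231] pointing down, gripper open.
Joint ranges: [-2.98, 2.98], [-0.74, 1.72], [-1.14, 1.35], [-2.1, 2.04], [-1.57, 1.44], [-3.14, 3.14]. Speed limits (rad/s): [1.89, 1.89, 2.39, 2.57, 3.14, 3.14].

### API

Orientations are given as a unit quaternion [w, x, y, z].
In Python, from rig import sensors, snapshot, workorder, manip gives the robot as it stands.
- The arm moves only by the tool send_rows, never from a script. Its argument "increments" is text: rows parted by semicolons, each of 6 numbers parted by spaces: the shift along the tool's x, y, z each as a share of 6 cm, from -1 to 1, then the turn, a rotation vector about the tool's x, y, z each as a share of pi rad, from -1 to 1. A call has 1 to 20 rows; each row shifts and turns the commanded pose from where the row before left it, along the tool's axes as they then stand; what a row does not reach is not made up. A row lasts 1/8 s, in which the tool goes at most 62.5 mm and 10.7 degrees, less where a joint would pass 70% of its speed; a pose out of reach is approached as far as the arm can. A call with a number of a shift or a turn outside -1 to 1 is refused whole. A call with a gripper value outside its range is refused whole. "hand" is the closure, from -1 (fully open) to 1 (shut), set as the call begins (left out, the last holds). The fingers move at their own pace and stop on an object; "squeeze" is the grip in N (left out, the last holds). Time passes only in rows, so rows that do not move let the fingers close. It gives the time, the measured TCP pose, the force and the opening at its end, in the units of the state.
- sensors.get_obs(): the state, without advancing time (a new reading comes with each control period).
- snapshot(name): name is "scene" or "side" or "wrist"; returns a dict with "pixels" (400x640x3 uint8, blue, green, red), "K" (3x3 intrinsics, pixels), "rvec" (rotation vector, rad) and "tvec" (3), from world to camera coordinates, as OpenCV has them. Camera axes: x right, y down, z forward; pixel columns grow to the right and rows downward; lengths in m; the calibration is good to about 2 mm. A picture is of the moment at which its call begins. There is no depth.
- workorder.job_done(): hands the job in, once; it reports no verdict.
The state is a dict: "clock": time; "qpos": joint angles; "joint_velocities": joint speeds; "joint_efforts": joint torques, N m; "tcp_pos": TCP position; "tool_rot": TCP orientation; "contact_force": force on the tool from outside, world axes, zero at the start; "moment": the same for the moment, N m; "opening": finger opening in m.
Only numpy, scipy, OpenCV 4.12 (cv2) and the standard library are available. Lean on these libraries where they do the work, as an engineer would, in place of code of your own. Each camera call takes 0.05 s, during which the arm holds its last target.

## Working session

There is one attempt and no reset: what is moved stays moved. The work goes in short steps, Python scripts to look and compute and a tool call to move; the robot and the scene stay as the last step left them, time stands still between calls to the robot, and variables do not carry over. Pictures are saved under pics/ and viewed, and the job is handed in when it is done.

Besides the shell and the picture viewer there is one more tool, called by a JSON object that holds its "api" and its "payload", one argument or row to a line. send_rows: Moves the arm, as the interface text tells. Its arguments: {"type":"object","properties":{"increments":{"type":"string"},"hand":{"type":"number"},"squeeze":{"type":"number"}},"required":["increments"]}

```bash
mkdir -p pics; ls; python3 - <<'E'
from rig import sensors,snapshot,manip
import cv2
o=sensors.get_obs();print(o);print(manip.hold_point_z)
for n in ["scene","side","wrist"]:
    s=snapshot(n);cv2.imwrite(f"pics/{n}0.png",s["pixels"]);print(n,s["K"].tolist(),s["rvec"],s["tvec"])
E
```

```text
pics
{'clock': 0.0, 'qpos': array([-1.24298753e+00,  2.13350565e-01, -3.50914145e-02,  1.32350602e+00,
        1.45804703e-05,  1.57080561e+00]), 'joint_velocities': array([ 0.00036115, -0.00032488,  0.00055558,  0.00034503, -0.00063414,
       -0.00087802]), 'joint_efforts': array([ 4.39827436e-04, -6.86167502e+01,  4.87119770e+01,  1.75750471e-02,
        1.76209364e-04, -2.05482479e-05]), 'tcp_pos': array([ 0.1608731 , -0.47303279,  0.23080614]), 'tool_rot': array([ 0.57455457,  0.41195697,  0.57521064, -0.41147444]), 'contact_force': array([1.0396624 , 0.30045646, 0.0933066 ]), 'moment': array([0.00894091, 0.02964843, 0.05025053]), 'opening': 0.08514019363218775}
0.0187
scene [[515.9496072585403, 0.0, 317.84178916959195], [0.0, 515.9496072585403, 212.79284478845835], [0.0, 0.0, 1.0]] [ 0.56898062  2.51353126 -1.35568272] [ 0.52566809 -0.06040771  1.37638723]
side [[388.8913844993812, 0.0, 320.291533742958], [0.0, 388.8913844993812, 196.20763905534022], [0.0, 0.0, 1.0]] [ 2.26165205 -0.59194108  0.26144371] [-0.49898486  0.25271415  0.69391987]
wrist [[328.3478598319982, 0.0, 317.06566314179355], [0.0, 328.3478598319982, 201.00631335430467], [0.0, 0.0, 1.0]] [-2.3470266   1.68148188  0.25362874] [-0.49933084 -0.03914803  0.3773401 ]
```

View pics/scene0.png

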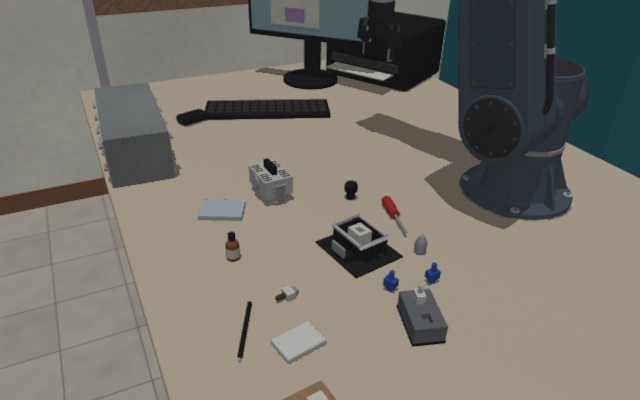

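View pics/side0.png

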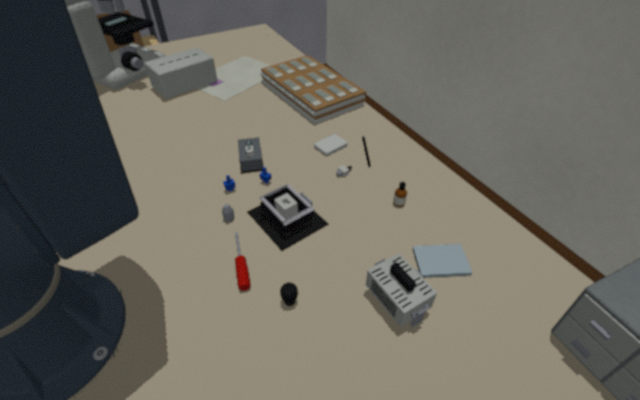

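View pics/wrist0.png

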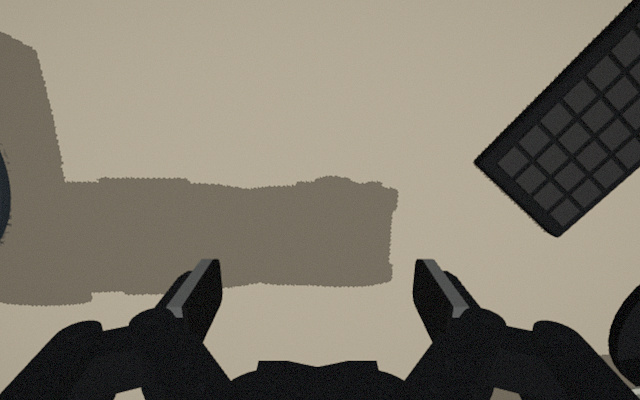

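The scene view shows the hood at (271,180), the base on its mat at (359,240), the grey rack with the white lamp at (421,310), and blue lookalikes at (391,281) and (433,272). The old lamp lies at (288,294). I'll enlarge these.

```bash
cat > h.py <<'E'
import numpy as np,cv2
from rig import sensors,snapshot
def cam(s):
    R=cv2.Rodrigues(np.array(s["rvec"],float))[0];return s["K"],R,np.array(s["tvec"],float).ravel()
def ray(s,uv,z):
    K,R,t=cam(s);d=R.T@np.linalg.solve(K,np.array([uv[0],uv[1],1.]));c=-R.T@t
    return c+d*(z-c[2])/d[2]
def proj(s,P):
    return cv2.projectPoints(np.atleast_2d(np.array(P,float)),np.array(s["rvec"],float),np.array(s["tvec"],float),s["K"],None)[0][:,0]
def tri(s1,uv1,s2,uv2):
    P=[]
    for s in(s1,s2):
        K,R,t=cam(s);P.append(K@np.c_[R,t])
    X=cv2.triangulatePoints(P[0],P[1],np.array(uv1,float).reshape(2,1),np.array(uv2,float).reshape(2,1))[:,0];return X[:3]/X[3]
def crop(s,name,x0,y0,w,h,f):
    cv2.imwrite("pics/"+name,cv2.resize(s["pixels"][y0:y0+h,x0:x0+w],None,fx=f,fy=f,interpolation=cv2.INTER_CUBIC))
E
python3 - <<'E'
from h import *
import pickle
S={n:snapshot(n) for n in("scene","side")};pickle.dump(S,open("s0.pkl","wb"))
crop(S["scene"],"c1.png",235,150,210,200,3.8) if 0 else crop(S["scene"],"c1.png",235,145,220,157,3.6)
crop(S["scene"],"c2.png",370,250,90,100,6)
crop(S["side"],"d1.png",200,120,250,200,3)
for c in("scene","side"):
    K,R,t=cam(S[c]);print(c,-R.T@t)
for n,c,uv,z in [("hoodgrip","scene",(271,167),.09),("base","scene",(359,233),.056),("lamp","scene",(421,296),.05),("hood","side",(403,275),.09),("base","side",(287,204),.056),("lamp","side",(249,148),.06)]:
    print(n,c,ray(S[c],uv,z))
E
```

```text
scene [1.00352933 0.82980434 0.69193314]
side [ 0.26858492 -0.53482229  0.6604562 ]
hoodgrip scene [ 0.60328144 -0.22947604  0.09      ]
base scene [0.52023767 0.06520984 0.056     ]
lamp scene [0.51182708 0.27959801 0.05      ]
hood side [ 0.59718079 -0.25362383  0.09      ]
base side [0.51050261 0.04066249 0.056     ]
lamp side [0.51380222 0.2732444  0.06      ]
```

View pics/c1.png

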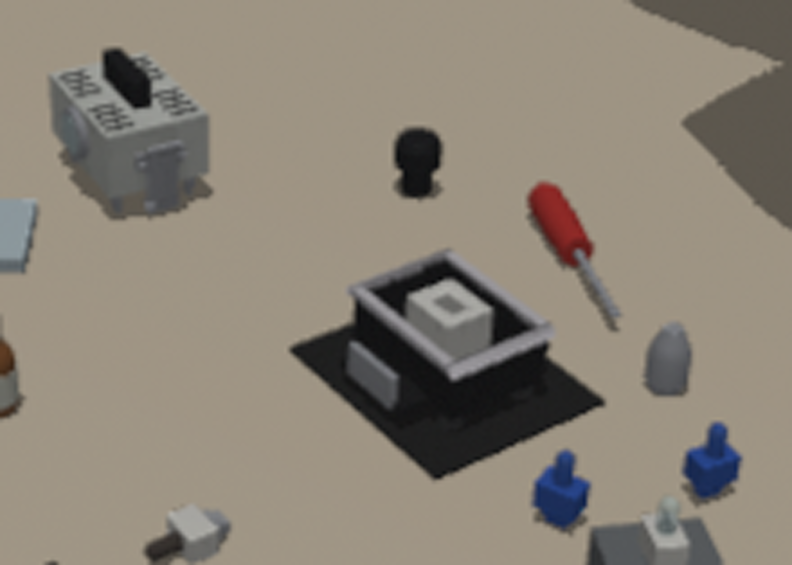

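View pics/c2.png

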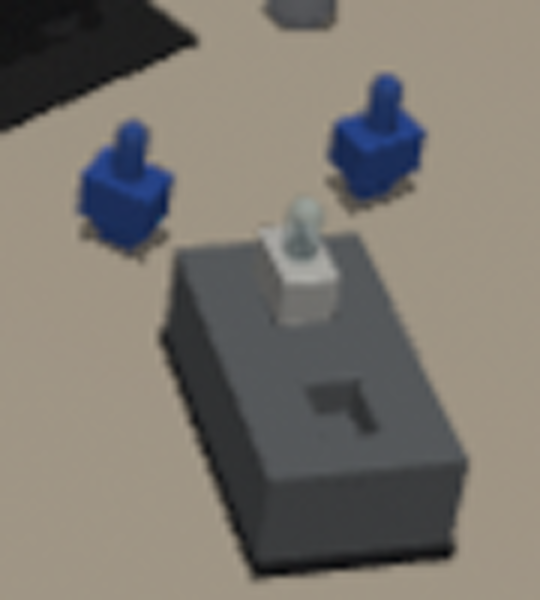

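View pics/d1.png

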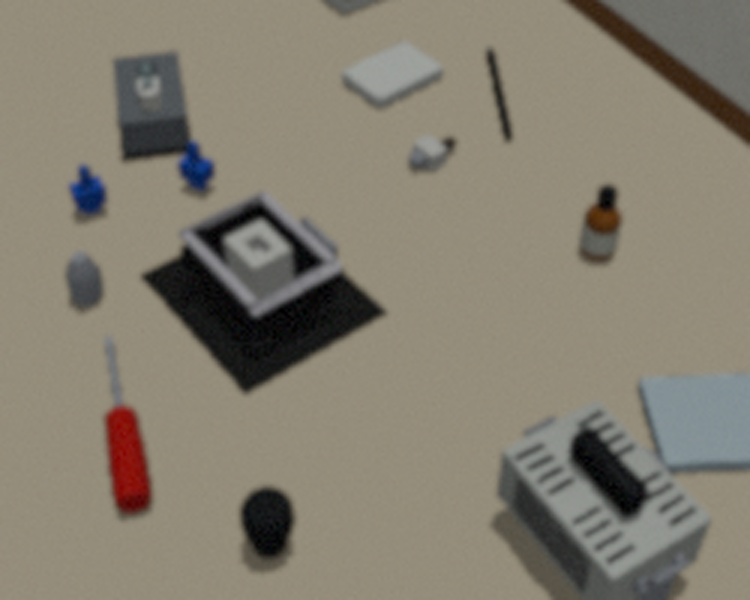

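The lamp to take is the only white, lamp-shaped part standing in the grey rack: crop c2 at (300,270), scene (420,295). The two blue ones stand on the desk at (391,281) and (433,272), and the burnt one lies at (288,294), so none of those is meant. Next come coarse poses.

```bash
python3 - <<'E'
from h import *
import pickle
from scipy.spatial.transform import Rotation as Ro
S=pickle.load(open("s0.pkl","rb"))
a=lambda o,f,p:np.array(p,float)/f+np.array(o)-0.0
def quad(nm,c,o,f,pts,z):
    P=np.array([ray(S[c],a(o,f,p),z)[:2] for p in pts]);
    print(nm,c,"cen",P.mean(0).round(4));
    for i in range(4):
        d=P[(i+1)%4]-P[i];print("  len %.4f ang %.1f"%(np.hypot(*d),np.degrees(np.arctan2(d[1],d[0]))),P[i].round(4))
quad("rim","scene",(235,145),3.6,[(350,290),(448,250),(552,328),(452,378)],.054)
quad("rim","side",(200,120),3,[(182,233),(263,195),(343,270),(255,318)],.054)
quad("mat","scene",(235,145),3.6,[(290,350),(437,478),(605,403),(440,290)],.003)
quad("sock","scene",(235,145),3.6,[(407,292),(451,279),(492,314),(450,331)],.056)
quad("rack","scene",(370,250),6,[(175,250),(357,235),(467,462),(268,485)],.04)
quad("rack","side",(200,120),3,[(113,60),(177,53),(187,122),(123,133)],.04)
quad("hoodtop","scene",(235,145),3.6,[(50,75),(135,52),(210,118),(110,143)],.0685)
quad("hoodtop","side",(200,120),3,[(502,455),(600,405),(708,520),(598,583)],.0685)
print("grip",tri(S["scene"],a((235,145),3.6,(126,70)),S["side"],a((200,120),3,(608,466))))
for p in [(72,132)]: print("lens",ray(S["scene"],a((235,145),3.6,p),.0465))
print("foot",ray(S["scene"],a((235,145),3.6,(372,365)),.037))
o=sensors.get_obs();q=o["tool_rot"];T=Ro.from_quat([q[1],q[2],q[3],q[0]]).as_matrix();print("tool\n",T.round(3))
s=snapshot("wrist");K,R,t=cam(s);c=-R.T@t;print("cam in tool",T.T@(c-o["tcp_pos"]));print("cam axes in tool\n",(T.T@R.T).round(3))
E
```

```text
rim scene cen [0.5132 0.0573]
  len 0.0776 ang -169.8 [0.558  0.0139]
  len 0.0997 ang 98.1 [4.816e-01 2.000e-04]
  len 0.0802 ang 12.6 [0.4676 0.0989]
  len 0.1032 ang -83.2 [0.5458 0.1164]
rim side cen [0.5107 0.0427]
  len 0.0731 ang 7.3 [0.4681 0.0903]
  len 0.1044 ang -81.8 [0.5406 0.0996]
  len 0.0777 ang -171.5 [ 0.5555 -0.0038]
  len 0.1061 ang 95.7 [ 0.4786 -0.0153]
mat scene cen [0.5144 0.0556]
  len 0.1475 ang 98.8 [ 0.5869 -0.0082]
  len 0.1278 ang -172.0 [0.5643 0.1375]
  len 0.1497 ang -78.1 [0.4377 0.1197]
  len 0.1197 ang 8.9 [ 0.4686 -0.0267]
sock scene cen [0.5116 0.0543]
  len 0.0313 ang -178.1 [0.529  0.0327]
  len 0.0426 ang 94.9 [0.4977 0.0316]
  len 0.0317 ang 8.3 [0.4941 0.0741]
  len 0.0460 ang -85.7 [0.5255 0.0786]
rack scene cen [0.5218 0.3003]
  len 0.0593 ang 161.9 [0.5345 0.2437]
  len 0.0989 ang 72.2 [0.4782 0.2621]
  len 0.0602 ang -16.5 [0.5085 0.3563]
  len 0.1006 ang -108.3 [0.5662 0.3392]
rack side cen [0.5205 0.2895]
  len 0.0586 ang -18.1 [0.5086 0.3502]
  len 0.1056 ang -108.2 [0.5644 0.332 ]
  len 0.0550 ang 166.9 [0.5314 0.2317]
  len 0.1104 ang 73.8 [0.4778 0.2442]
hoodtop scene cen [ 0.6005 -0.2455]
  len 0.0688 ang -173.0 [ 0.6381 -0.2964]
  len 0.1128 ang 95.2 [ 0.5699 -0.3047]
  len 0.0747 ang 2.9 [ 0.5597 -0.1924]
  len 0.1078 ang -88.0 [ 0.6343 -0.1886]
hoodtop side cen [ 0.5951 -0.2535]
  len 0.0768 ang 1.1 [ 0.5567 -0.2049]
  len 0.0989 ang -88.6 [ 0.6335 -0.2035]
  len 0.0817 ang -179.3 [ 0.6359 -0.3023]
  len 0.0984 ang 88.6 [ 0.5543 -0.3033]
grip [ 0.59790945 -0.25144237  0.08553058]
lens [ 0.63986642 -0.2497955   0.0465    ]
foot [0.57012022 0.06667593 0.037     ]
tool
 [[-0.     0.947  0.322]
 [ 0.     0.322 -0.947]
 [-1.     0.    -0.   ]]
cam in tool [-0.1412484   0.07378767 -0.00053406]
cam axes in tool
 [[-0.001 -0.295  0.955]
 [-0.    -0.955 -0.295]
 [ 1.    -0.001  0.001]]
```

{"api": "send_rows", "payload": {
  "increments": "0 0 0 -0.059 0 0;0 0 0 -0.059 0 0;0 0 0 -0.059 0 0;0 0 0 -0.059 0 0;0 0 0 -0.059 0 0;0 0 0 0 0 0",
  "hand": -1
}}

```text
clock: 1.05
tcp_pos: [0.161, -0.4733, 0.2313]
tool_rot: [0.698, 0.112, 0.698, -0.112]
contact_force: [-0.8, -0.3, -0.2]
opening: 0.0851
```

{"api": "send_rows", "payload": {
  "increments": "0.046 0.757 0.097 0 0 0;0.046 0.757 0.097 0 0 0;0.046 0.757 0.097 0 0 0;0.046 0.757 0.097 0 0 0;0.046 0.757 0.097 0 0 0;0.046 0.757 0.097 0 0 0;0.046 0.757 0.097 0 0 0;0.046 0.757 0.097 0 0 0;0.046 0.757 0.097 0 0 0;0.046 0.757 0.097 0 0 0;0.046 0.757 0.097 0 0 0;0.046 0.757 0.097 0 0 0;0.046 0.757 0.097 0 0 0;0.046 0.757 0.097 0 0 0;0.046 0.757 0.097 0 0 0;0.046 0.757 0.097 0 0 0;0.046 0.757 0.097 0 0 0;0.046 0.757 0.097 0 0 0;0 0 0 0 0 0;0 0 0 0 0 0"
}}

```text
clock: 3.55
tcp_pos: [0.5145, 0.2708, 0.1814]
tool_rot: [0.698, 0.112, 0.698, -0.113]
contact_force: [-0.0, 0.3, -0.2]
opening: 0.0857
```

```bash
python3 - <<'E'
from h import *
import pickle
s=snapshot("wrist");o=sensors.get_obs();pickle.dump((s,o),open("w1.pkl","wb"));cv2.imwrite("pics/w1.png",s["pixels"]);print(o["clock"],o["tcp_pos"],o["tool_rot"])
E
```

```text
3.6 [0.51454416 0.27043695 0.18169404] [ 0.69809254  0.1121662   0.69818349 -0.11236268]
```

View pics/w1.png

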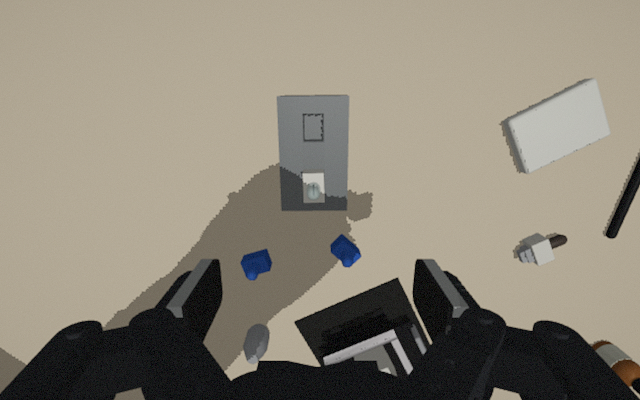

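The wrist view shows the rack upright in the picture (278–349, 95–211), the lamp block at (302–325, 173–203), the glass at (314,190), and the blue lookalikes at (257,264) and (345,250). I'll rectify the plane at the block's top and measure there.

```bash
cat >> h.py <<'E'
from scipy.spatial.transform import Rotation as Ro
def Tm(o):
    q=o["tool_rot"];return Ro.from_quat([q[1],q[2],q[3],q[0]]).as_matrix()
def rect(s,o,z,yaw,half=.06,px=5000,cen=None):
    # top-down orthophoto of plane z, centred on TCP xy (or cen); cols=+e1(yaw), rows=-e2
    c=np.array(o["tcp_pos"][:2] if cen is None else cen)
    e1=np.array([np.cos(yaw),np.sin(yaw)]);e2=np.array([-e1[1],e1[0]])
    n=int(2*half*px)
    W=[np.r_[c+a*half*e1+b*half*e2,z] for a,b in((-1,1),(1,1),(1,-1),(-1,-1))]
    H=cv2.getPerspectiveTransform(proj(s,W).astype(np.float32),np.float32([[0,0],[n,0],[n,n],[0,n]]))
    im=cv2.warpPerspective(s["pixels"],H,(n,n),flags=cv2.INTER_CUBIC)
    back=lambda p:c+((p[0]+.0)/px-half)*e1+(half-(p[1]+.0)/px)*e2
    return im,back
E
python3 - <<'E'
from h import *
import pickle
s,o=pickle.load(open("w1.pkl","rb"));T=Tm(o);yaw=np.arctan2(T[1,2],T[0,2]);print("yaw",np.degrees(yaw))
a,_=rect(s,o,.058,yaw,.04,7000);b,_=rect(s,o,.04,yaw,.08,3500)
cv2.imwrite("pics/r1a.png",a);cv2.imwrite("pics/r1b.png",b)
im=s["pixels"];crop(s,"r1c.png",270,90,90,130,4.6)
E
```

```text
yaw -18.270544364949068
```

View pics/r1a.png

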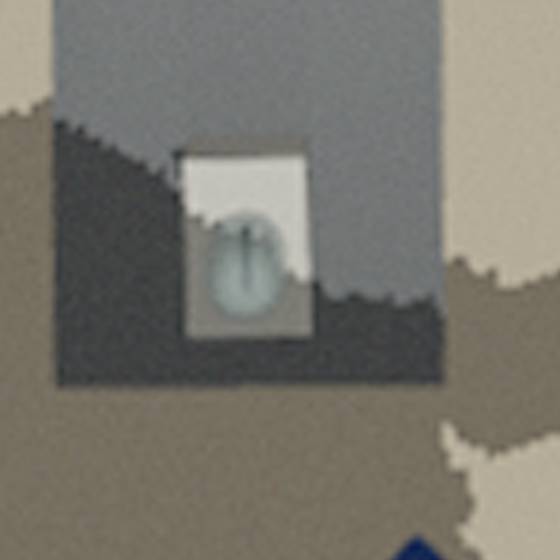

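View pics/r1b.png

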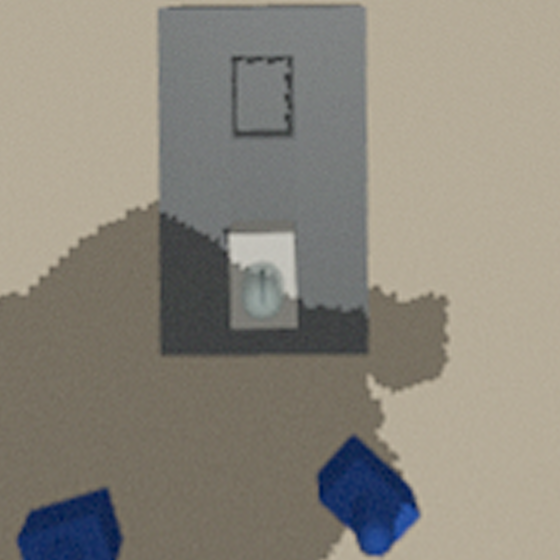

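The block's top-face corners measure 18.0 x 26 mm, as they should. The lamp is -4.6 mm in tool z and +4.6 mm in tool y from the tool axis, turned about +1.3°. I'll centre on it, go part way down and check.

{"api": "send_rows", "payload": {
  "increments": "0.3 0.077 -0.077 -0.007 0 0;0.4 0 0 0 0 0;0.4 0 0 0 0 0;0.3 0 0 0 0 0;0 0 0 0 0 0;0 0 0 0 0 0"
}}

```text
clock: 4.35
tcp_pos: [0.5122, 0.2766, 0.0988]
tool_rot: [0.7, 0.104, 0.699, -0.104]
contact_force: [0.2, 0.4, 0.2]
opening: 0.0851
```

```bash
python3 - <<'E'
from h import *
import pickle
s=snapshot("wrist");o=sensors.get_obs();pickle.dump((s,o),open("w2.pkl","wb"));cv2.imwrite("pics/w2.png",s["pixels"]);print(o["clock"],o["tcp_pos"],o["tool_rot"])
T=Tm(o);yaw=np.arctan2(T[1,2],T[0,2]);print("yaw",np.degrees(yaw))
a,_=rect(s,o,.058,yaw,.04,7000);cv2.imwrite("pics/r2a.png",a)
E
```

```text
4.4 [0.51233636 0.2768143  0.09885587] [ 0.69985847  0.10432811  0.69897783 -0.10365217]
yaw -16.913709559854386
```

View pics/w2.png

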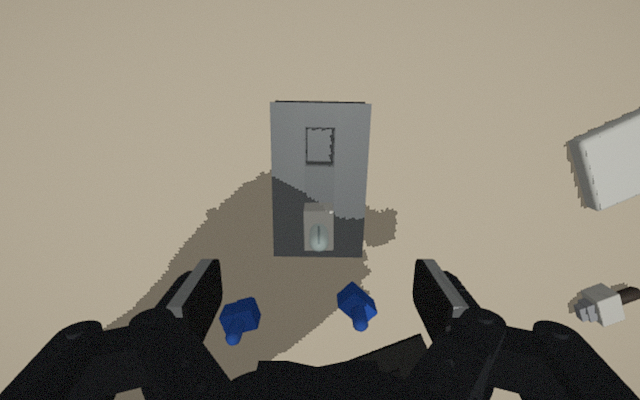

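View pics/r2a.png

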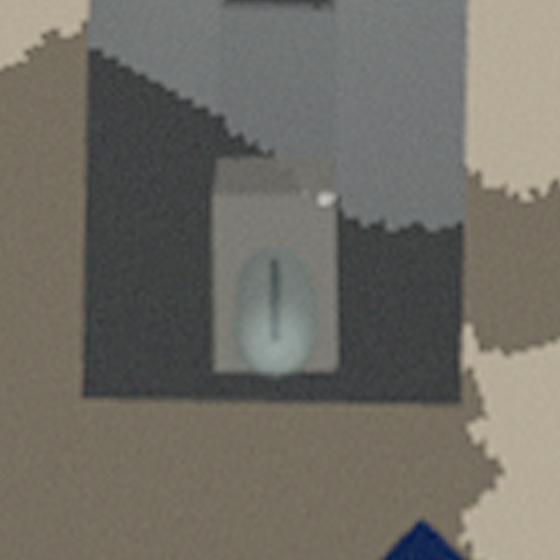

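The view is centred to within 0.6 mm and nothing is in the fingers' path (nearest blue part at (357,305), about 60 mm off). I'll descend and grip.

{"api": "send_rows", "payload": {
  "increments": "0.35 0 -0.01 0 0 0;0.35 0 0 0 0 0;0.23 0 0 0 0 0;0 0 0 0 0 0;0 0 0 0 0 0"
}}

```text
clock: 5.03
tcp_pos: [0.5117, 0.2773, 0.0427]
tool_rot: [0.7, 0.104, 0.699, -0.103]
contact_force: [-0.3, -0.1, 1.3]
opening: 0.0856
```

{"api": "send_rows", "payload": {
  "increments": "0 0 0 0 0 0;0 0 0 0 0 0;0 0 0 0 0 0;0 0 0 0 0 0;0 0 0 0 0 0;0 0 0 0 0 0;0 0 0 0 0 0;0 0 0 0 0 0",
  "hand": 1,
  "squeeze": 30
}}

```text
clock: 6.02
tcp_pos: [0.5113, 0.2771, 0.042]
tool_rot: [0.7, 0.104, 0.699, -0.104]
contact_force: [-1.9, -1.3, 6.3]
opening: 0.0172
```

```bash
python3 - <<'E'
from h import *
import pickle
s=snapshot("wrist");o=sensors.get_obs();pickle.dump((s,o),open("w3.pkl","wb"));crop(s,"w3.png",200,150,240,180,3.2);print(o["clock"],o["tcp_pos"],o["opening"],o["contact_force"])
E
```

```text
6.075 [0.51127474 0.27711475 0.04199   ] 0.016946834714717522 [-1.64236958 -1.21925227  5.26055873]
```

View pics/w3.png

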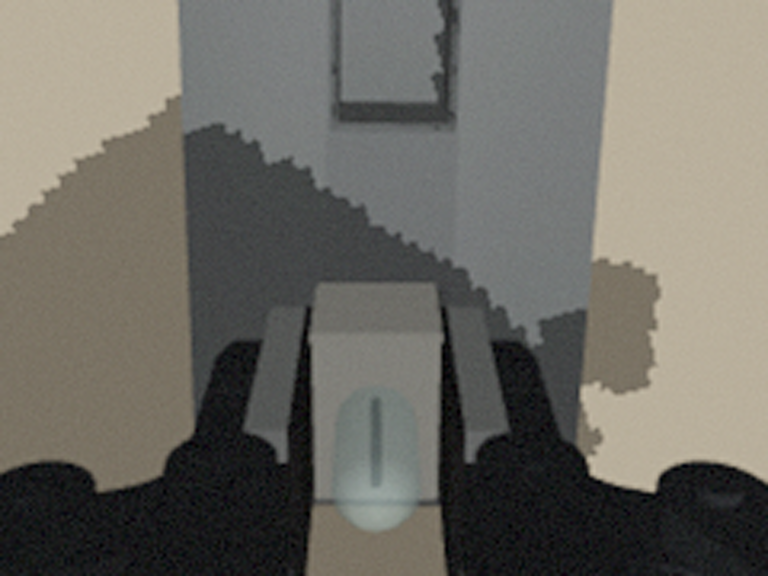

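The lamp is gripped by its block, and the pads stand clear of the glass. I'll lift it.

{"api": "send_rows", "payload": {
  "increments": "-0.08 0 0 0 0 0;-0.15 0 0 0 0 0;-0.3 0 0 0 0 0;-0.5 0 0 0 0 0;-0.6 0 0 0 0 0;-0.6 0 0 0 0 0;0 0 0 0 0 0;0 0 0 0 0 0"
}}

```text
clock: 7.08
tcp_pos: [0.5111, 0.277, 0.1754]
tool_rot: [0.699, 0.104, 0.7, -0.104]
contact_force: [-0.1, 0.7, -1.1]
opening: 0.0171
```

```bash
python3 - <<'E'
from h import *
import pickle
s=snapshot("wrist");o=sensors.get_obs();pickle.dump((s,o),open("w4.pkl","wb"));crop(s,"w4.png",200,150,240,180,3.2);cv2.imwrite("pics/w4f.png",s["pixels"]);print(o["clock"],o["tcp_pos"],o["opening"],o["contact_force"])
E
```

```text
7.125 [0.51086839 0.27686545 0.17489846] 0.017366328698954252 [ 0.292512    0.14247807 -0.69677645]
```

View pics/w4.png

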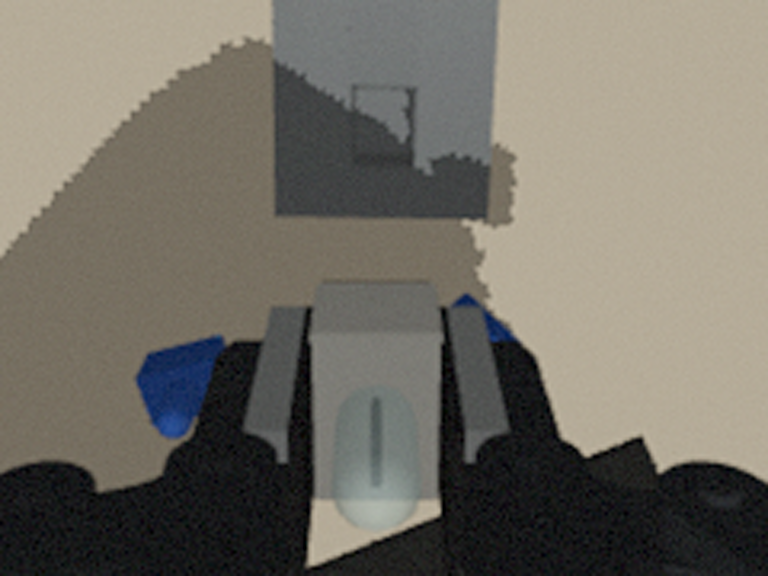

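{"api": "send_rows", "payload": {
  "increments": "0 0 0 -0.046 0 0;0 0 0 -0.046 0 0;0 0 0 -0.046 0 0;0 -0.594 -0.064 0 0 0;0 -0.594 -0.064 0 0 0;0 -0.594 -0.064 0 0 0;0 -0.594 -0.064 0 0 0;0 -0.594 -0.064 0 0 0;0 -0.594 -0.064 0 0 0;0 -0.594 -0.064 0 0 0;0 -0.594 -0.064 0 0 0;0 0 0 0 0 0;0 0 0 0 0 0;0 0 0 0 0 0"
}}

```text
clock: 8.88
tcp_pos: [0.5202, -0.0088, 0.1753]
tool_rot: [0.705, -0.049, 0.706, 0.05]
contact_force: [0.4, 1.3, -0.9]
opening: 0.0176
```

```bash
python3 - <<'E'
from h import *
import pickle
s=snapshot("wrist");o=sensors.get_obs();pickle.dump((s,o),open("w5.pkl","wb"));cv2.imwrite("pics/w5.png",s["pixels"]);print(o["clock"],o["tcp_pos"],o["opening"],o["contact_force"])
T=Tm(o);yaw=np.arctan2(T[1,2],T[0,2]);print("yaw",np.degrees(yaw))
cen=o["tcp_pos"][:2]+.06*T[:2,1]
a,_=rect(s,o,.056,yaw,.03,10000,cen);cv2.imwrite("pics/r5a.png",a)
a,_=rect(s,o,.054,yaw,.06,5000,cen);cv2.imwrite("pics/r5b.png",a)
s,o4=pickle.load(open("w4.pkl","rb"));T=Tm(o4)
for P in [(312,333),(441,333),(440,498),(314,498)]:
    X=ray(s,(P[0]/3.2+200,P[1]/3.2+150),o4["tcp_pos"][2]+.016);print((T.T@(X-o4["tcp_pos"])*1000).round(2))
E
```

```text
8.925 [ 0.52034137 -0.00877819  0.17544378] 0.017372646027666465 [-0.66425977  0.16510468 -0.38219866]
yaw 8.042910429130547
[-16.    12.64  -9.55]
[-16.02  12.64   7.47]
[-16.   -12.65   7.79]
[-15.98 -12.64  -9.72]
```

View pics/w5.png

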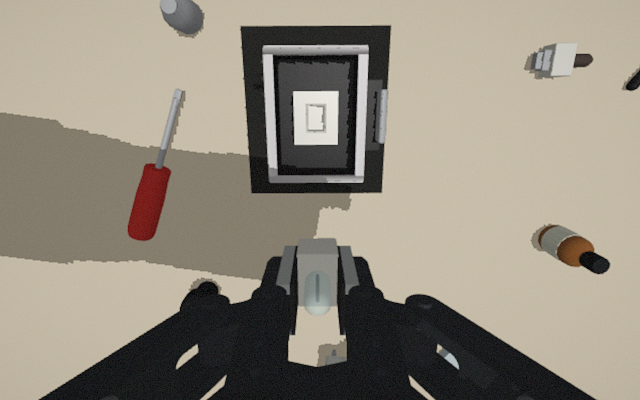

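View pics/r5a.png

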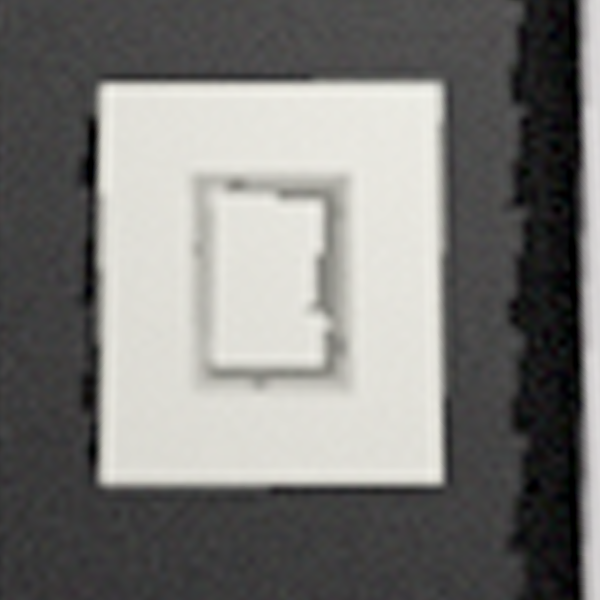

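View pics/r5b.png

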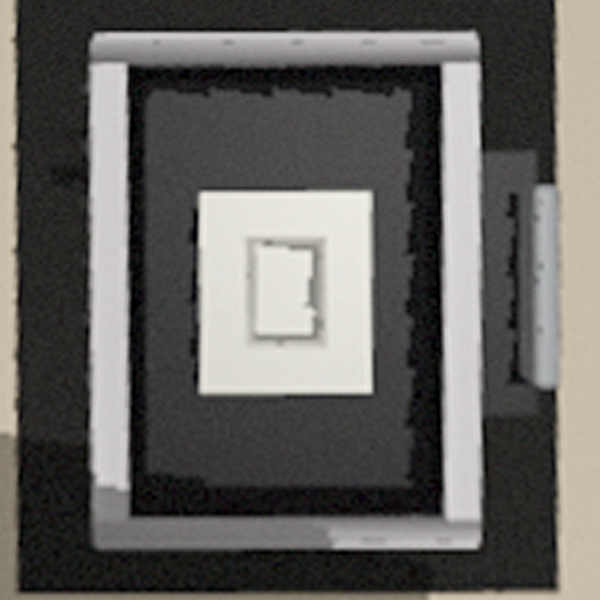

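The socket shows as a 34.5 x 40.4 mm white square with its slot centred at (272,283) in the rectified crop. Its yaw matches the tool, and the mounting foot is on the right (world +x). The held lamp appears at tool z of about -1 mm. I'll move above the socket with the tongue about 8 mm over the slot and look again.

{"api": "send_rows", "payload": {
  "increments": "0 0.35 -0.023 0 0 0;0 0.35 0 0 0 0;0 0.328 0 0 0 0;0.3 0 0 0 0 0;0.5 0 0 0 0 0;0.5 0 0 0 0 0;0.34 0 0 0 0 0;0 0 0 0 0 0;0 0 0 0 0 0;0 0 0 0 0 0"
}}

```text
clock: 10.18
tcp_pos: [0.5111, 0.0516, 0.0782]
tool_rot: [0.706, -0.049, 0.705, 0.049]
contact_force: [-0.8, -0.0, -0.1]
opening: 0.0173
```

```bash
python3 - <<'E'
from h import *
import pickle
o=sensors.get_obs();s=snapshot("wrist");pickle.dump((s,o),open("w6.pkl","wb"));crop(s,"w6.png",220,180,200,150,4);print(o["clock"],o["tcp_pos"],o["opening"],o["contact_force"])
S={n:snapshot(n) for n in("scene","side")};pickle.dump(S,open("s6.pkl","wb"))
crop(S["scene"],"s6.png",315,190,90,70,8);crop(S["side"],"d6.png",245,170,85,70,8)
E
```

```text
10.175 [0.5111291  0.05155197 0.07821115] 0.01726120011938661 [-0.81492887 -0.02932519 -0.11404538]
```

View pics/w6.png

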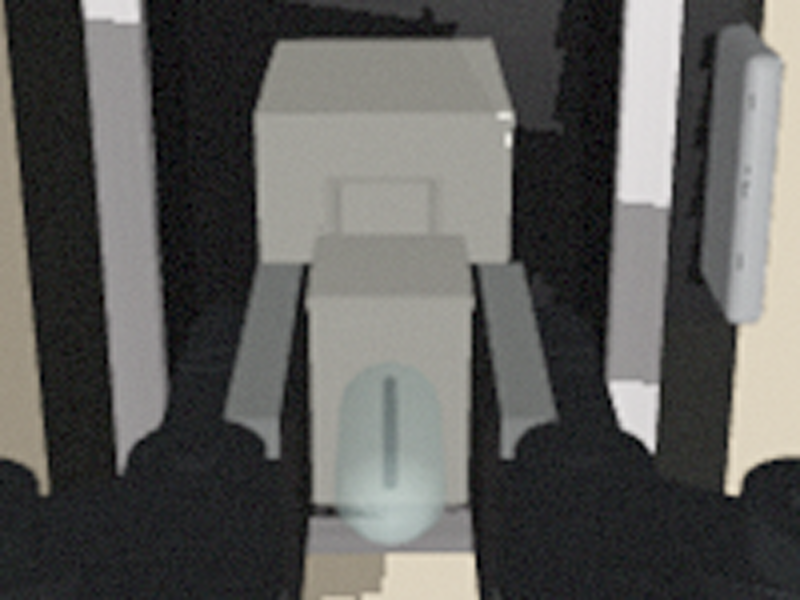

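View pics/s6.png

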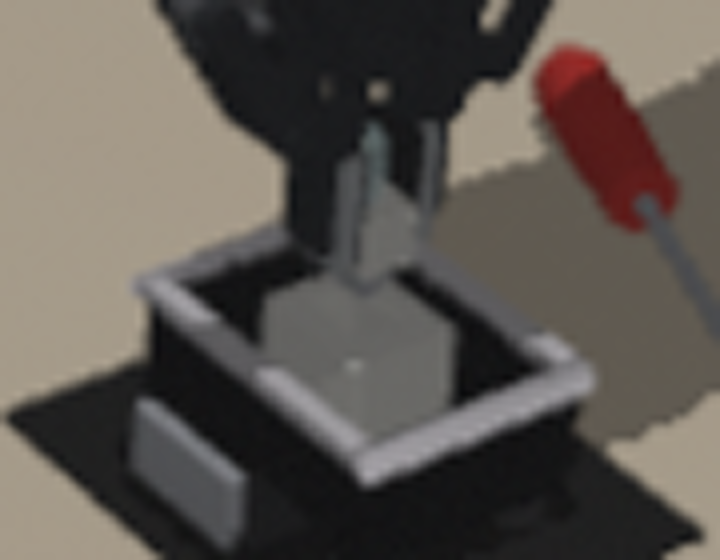

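View pics/d6.png

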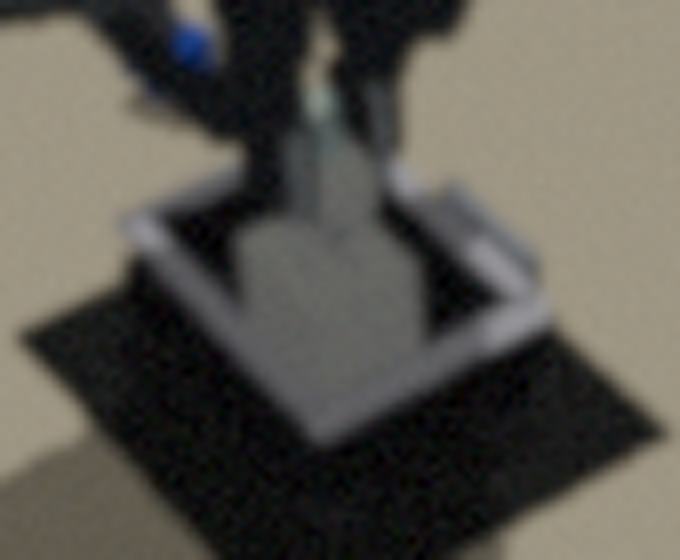

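```bash
python3 - <<'E'
from h import *
import pickle
s,o=pickle.load(open("w6.pkl","rb"));T=Tm(o);t=o["tcp_pos"]
def f(P,z):
    X=ray(s,(P[0]/4+220,P[1]/4+180),z);return (T.T@(X-t)*1000).round(2)
for n,P in [("sTL",(257,112)),("sTR",(512,112)),("sL",(259,262)),("sR",(510,262)),("slotTL",(333,180)),("slotTR",(437,180)),("slotbl",(327,235)),("slotbr",(439,235))]: print(n,f(P,.056))
for n,P in [("TL",(309,298)),("TR",(473,298)),("BL",(311,503)),("BR",(470,503))]: print(n,f(P,t[2]+.016))
for n,P in [("frontbotTL",(315,237)),("TR",(467,237))]: print(n,f(P,t[2]-.002))
E
```

```text
sTL [ 22.18  21.03 -18.78]
sTR [22.23 21.   14.67]
sL [ 22.18  -0.47 -19.15]
sR [22.23 -0.51 14.99]
slotTL [22.2  11.47 -8.93]
slotTR [22.22 11.45  4.93]
slotbl [22.2   3.51 -9.85]
slotbr [22.22  3.49  5.29]
TL [-16.02  13.15  -9.91]
TR [-15.99  13.13   7.34]
BL [-16.01 -11.89 -10.14]
BR [-15.99 -11.92   7.48]
frontbotTL [  1.98  12.16 -10.25]
TR [ 2.01 12.14  7.76]
```

Lamp and socket in the tool frame: the lamp needs -0.75 mm in tool z and about +1.0 mm in y. The high and low views agree on the socket to 0.1 mm. I'll apply that and lower slowly.

{"api": "send_rows", "payload": {
  "increments": "0 0.017 -0.013 0 0 0;0.06 0 0 0 0 0;0.06 0 0 0 0 0;0.05 0 0 0 0 0;0 0 0 0 0 0;0 0 0 0 0 0"
}}

```text
clock: 11.08
tcp_pos: [0.5096, 0.0522, 0.0671]
tool_rot: [0.705, -0.049, 0.705, 0.049]
contact_force: [-0.4, 0.4, -0.4]
opening: 0.0173
```

{"api": "send_rows", "payload": {
  "increments": "0.03 0 0 0 0 0;0.03 0 0 0 0 0;0 0 0 0 0 0;0 0 0 0 0 0"
}}

```text
clock: 11.58
tcp_pos: [0.5096, 0.0522, 0.0634]
tool_rot: [0.705, -0.049, 0.705, 0.049]
contact_force: [-0.6, -0.4, -1.1]
opening: 0.0175
```

No contact force, and the tongue is already in the slot. I'll carry on down.

{"api": "send_rows", "payload": {
  "increments": "0.03 0 0 0 0 0;0.03 0 0 0 0 0;0 0 0 0 0 0;0 0 0 0 0 0"
}}

```text
clock: 12.08
tcp_pos: [0.5096, 0.0522, 0.0598]
tool_rot: [0.705, -0.049, 0.705, 0.049]
contact_force: [-0.0, 0.3, -1.3]
opening: 0.0174
```

{"api": "send_rows", "payload": {
  "increments": "0.013 0 0 0 0 0;0.013 0 0 0 0 0;0 0 0 0 0 0;0 0 0 0 0 0"
}}

```text
clock: 12.58
tcp_pos: [0.5096, 0.0523, 0.0583]
tool_rot: [0.705, -0.049, 0.705, 0.049]
contact_force: [0.2, -0.1, -0.3]
opening: 0.0172
```

```bash
python3 - <<'E'
from h import *
o=sensors.get_obs();print(o["clock"],o["tcp_pos"],o["contact_force"])
s=snapshot("wrist");crop(s,"w7.png",220,180,200,150,4)
s=snapshot("scene");crop(s,"s7.png",315,190,90,70,8)
E
```

```text
12.575 [0.50957911 0.05226673 0.05826115] [ 0.24779024 -0.12253352 -0.25778955]
```

View pics/w7.png

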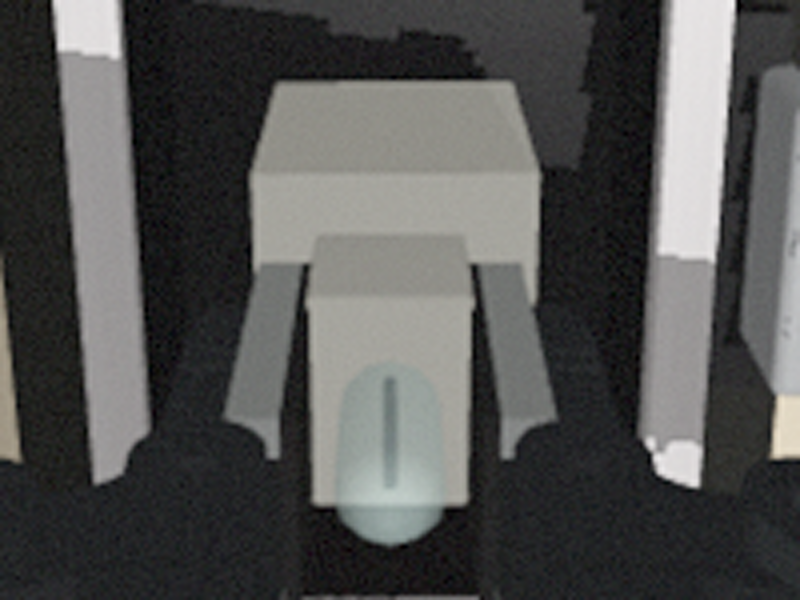

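View pics/s7.png

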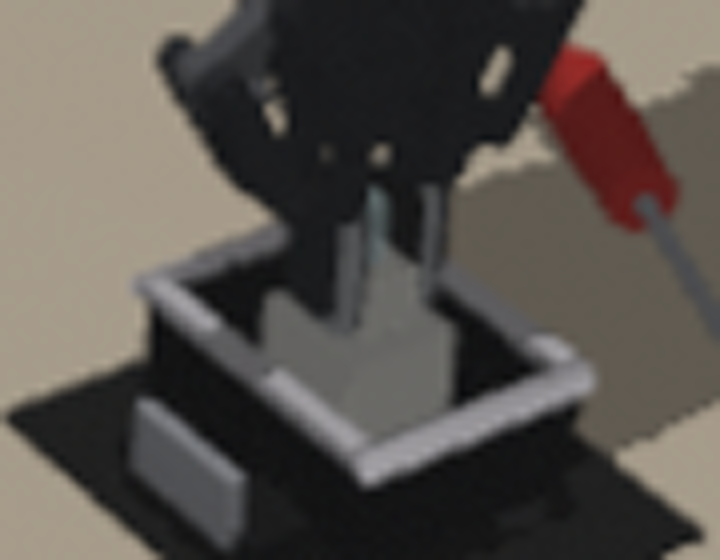

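It is close to home with no contact force yet. I'll lower in small steps until it touches.

{"api": "send_rows", "payload": {
  "increments": "0.012 0 0 0 0 0;0 0 0 0 0 0;0 0 0 0 0 0"
}}

```text
clock: 13.05
tcp_pos: [0.5096, 0.0523, 0.0577]
tool_rot: [0.705, -0.049, 0.705, 0.049]
contact_force: [-0.7, 0.5, 3.1]
opening: 0.017
```

{"api": "send_rows", "payload": {
  "increments": "0.012 0 0 0 0 0;0 0 0 0 0 0;0 0 0 0 0 0"
}}

```text
clock: 13.42
tcp_pos: [0.5097, 0.0523, 0.0571]
tool_rot: [0.706, -0.049, 0.705, 0.049]
contact_force: [-2.8, -0.4, 7.9]
opening: 0.0171
```

It is seated, at 7.9 N. I'll release and rise straight up.

{"api": "send_rows", "payload": {
  "increments": "0 0 0 0 0 0;0 0 0 0 0 0;0 0 0 0 0 0;0 0 0 0 0 0;0 0 0 0 0 0;0 0 0 0 0 0",
  "hand": -1
}}

```text
clock: 14.18
tcp_pos: [0.5096, 0.0522, 0.0568]
tool_rot: [0.705, -0.049, 0.705, 0.049]
contact_force: [0.3, -0.1, -0.1]
opening: 0.0856
```

{"api": "send_rows", "payload": {
  "increments": "-0.2 0 0 0 0 0;-0.4 0 0 0 0 0;-0.6 0 0 0 0 0;-0.6 0 0 0 0 0;0 0 0 0 0 0;0 0 0 0 0 0"
}}

```text
clock: 14.92
tcp_pos: [0.5095, 0.0523, 0.1649]
tool_rot: [0.705, -0.049, 0.705, 0.049]
contact_force: [1.0, 0.1, -0.1]
opening: 0.0854
```

```bash
python3 - <<'E'
from h import *
import pickle
o=sensors.get_obs();print(o["clock"],o["tcp_pos"],o["contact_force"])
s=snapshot("wrist");crop(s,"w8.png",220,120,200,150,4);pickle.dump((s,o),open("w8.pkl","wb"))
s=snapshot("scene");crop(s,"s8.png",315,190,90,70,8)
E
```

```text
14.925 [0.50949752 0.0522685  0.16485497] [ 0.96629593  0.07997369 -0.06426282]
```

View pics/w8.png

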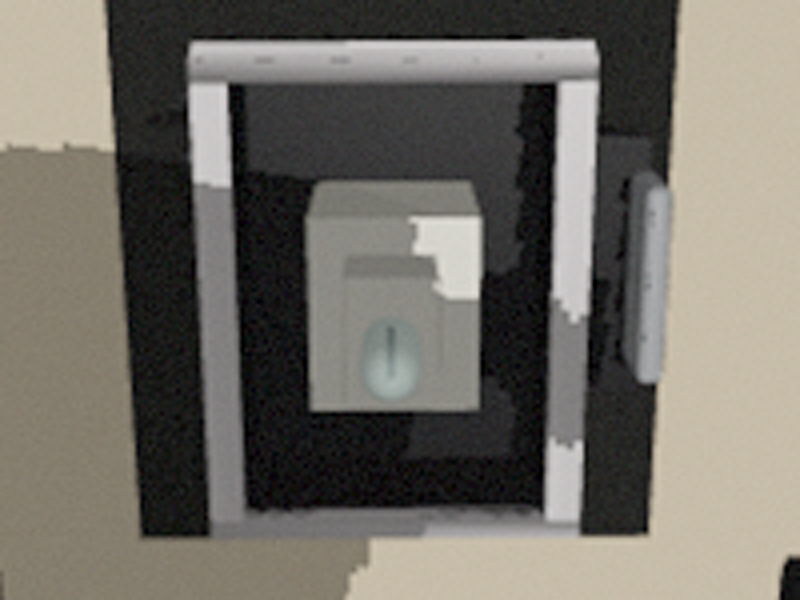

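View pics/s8.png

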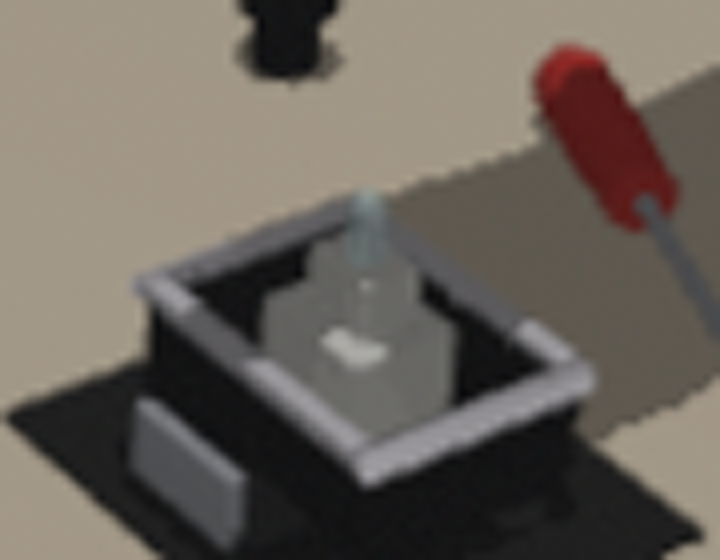

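The lamp is seated: its shoulder is flush on the socket and it stands upright, free of the fingers. Now I'll go over the hood.

{"api": "send_rows", "payload": {
  "increments": "-0.083 -0.654 0.094 0 0 0;-0.083 -0.654 0.094 0 0 0;-0.083 -0.654 0.094 0 0 0;-0.083 -0.654 0.094 0 0 0;-0.083 -0.654 0.094 0 0 0;-0.083 -0.654 0.094 0 0 0;-0.083 -0.654 0.094 0 0 0;-0.083 -0.654 0.094 0 0 0;0 0 0 0.033 0 0;0 0 0 0 0 0;0 0 0 0 0 0;0 0 0 0 0 0"
}}

```text
clock: 16.52
tcp_pos: [0.5978, -0.2519, 0.2046]
tool_rot: [0.707, -0.013, 0.707, 0.013]
contact_force: [-0.1, -0.1, -0.5]
opening: 0.0851
```

```bash
python3 - <<'E'
from h import *
import pickle
o=sensors.get_obs();s=snapshot("wrist");cv2.imwrite("pics/w9.png",s["pixels"]);pickle.dump((s,o),open("w9.pkl","wb"))
T=Tm(o);yaw=np.arctan2(T[1,2],T[0,2]);print(o["clock"],o["tcp_pos"],"yaw",np.degrees(yaw))
a,_=rect(s,o,.0925,yaw,.05,6000);cv2.imwrite("pics/r9a.png",a)
a,_=rect(s,o,.0685,yaw,.07,4200);cv2.imwrite("pics/r9b.png",a)
E
```

```text
16.525 [ 0.59777824 -0.25188951  0.20463315] yaw 2.1495057021227004
```

View pics/w9.png

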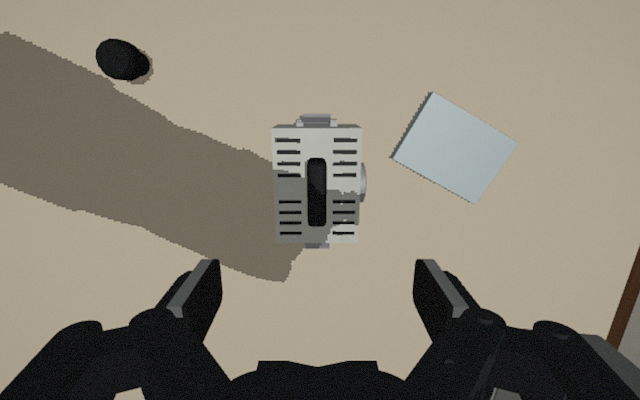

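View pics/r9a.png

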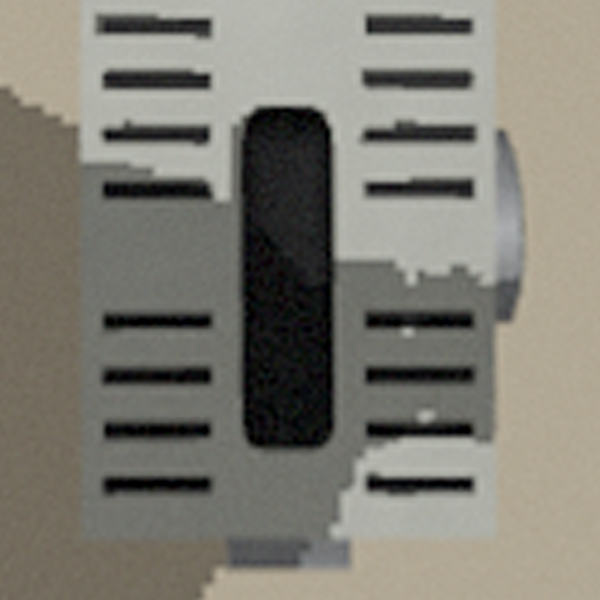

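View pics/r9b.png

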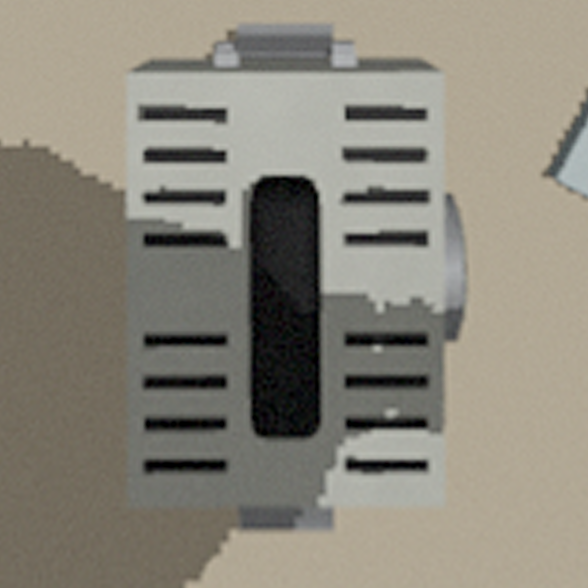

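The hood's yaw matches the tool at 2.1°, with its lens on the right (+x) at r9a (510,225). The bar needs about -1 mm in tool z once the -1 mm offset seen with the held lamp is allowed for, and +1.5 mm in y. I'll descend and grip.

{"api": "send_rows", "payload": {
  "increments": "0.3 0.025 -0.017 0 0 0;0.5 0 0 0 0 0;0.5 0 0 0 0 0;0.5 0 0 0 0 0;0.3 0 0 0 0 0;0.1 0 0 0 0 0;0 0 0 0 0 0;0 0 0 0 0 0"
}}

```text
clock: 17.58
tcp_pos: [0.5973, -0.2511, 0.0737]
tool_rot: [0.707, -0.013, 0.707, 0.012]
contact_force: [0.4, -0.2, -0.3]
opening: 0.0854
```

{"api": "send_rows", "payload": {
  "increments": "0 0 0 0 0 0;0 0 0 0 0 0;0 0 0 0 0 0;0 0 0 0 0 0;0 0 0 0 0 0;0 0 0 0 0 0;0 0 0 0 0 0;0 0 0 0 0 0",
  "hand": 1,
  "squeeze": 80
}}

```text
clock: 18.58
tcp_pos: [0.5971, -0.251, 0.0729]
tool_rot: [0.707, -0.013, 0.707, 0.013]
contact_force: [1.5, 0.2, 5.4]
opening: 0.0145
```

```bash
python3 - <<'E'
from h import *
import pickle
o=sensors.get_obs();s=snapshot("wrist");cv2.imwrite("pics/w10.png",s["pixels"]);pickle.dump((s,o),open("w10.pkl","wb"))
print(o["clock"],o["tcp_pos"],o["opening"],o["contact_force"])
E
```

```text
18.575 [ 0.59705744 -0.25095819  0.07291682] 0.01450266219337684 [1.46494793 0.2264514  5.40719387]
```

View pics/w10.png

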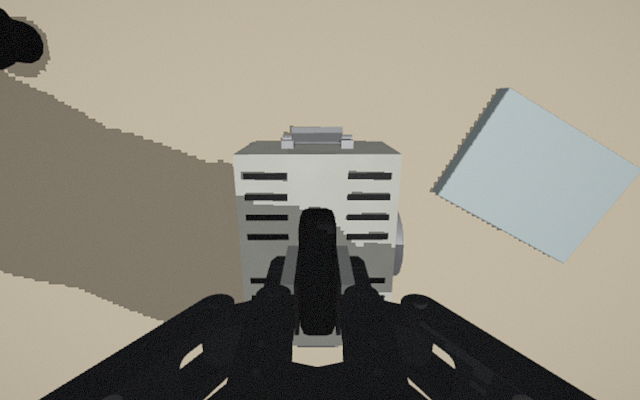

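Gripped. I'll lift clear and check how the hood hangs.

{"api": "send_rows", "payload": {
  "increments": "-0.05 0 0 0 0 0;-0.15 0 0 0 0 0;-0.4 0 0 0 0 0;-0.6 0 0 0 0 0;-0.6 0 0 0 0 0;-0.5 0 0 -0.033 0 0;0 0 0 0 0 0;0 0 0 0 0 0"
}}

```text
clock: 19.62
tcp_pos: [0.5964, -0.2508, 0.2095]
tool_rot: [0.705, -0.048, 0.706, 0.049]
contact_force: [-0.5, -0.1, -4.1]
opening: 0.0145
```

```bash
python3 - <<'E'
from h import *
import pickle
s,o=pickle.load(open("w10.pkl","rb"));T=Tm(o);t=o["tcp_pos"]
f=lambda P,z:(T.T@(ray(s,P,z)-t)*1000).round(2)
print(f((234,154),.0685),f((401,153.5),.0685))
o=sensors.get_obs();s=snapshot("wrist");cv2.imwrite("pics/w11.png",s["pixels"]);crop(s,"w11c.png",220,115,200,150,4);pickle.dump((s,o),open("w11.pkl","wb"))
T=Tm(o);yaw=np.arctan2(T[1,2],T[0,2])
print(o["clock"],o["tcp_pos"],np.degrees(yaw),o["opening"],o["contact_force"])
E
```

```text
[  4.38  52.15 -38.53] [ 4.43 52.34 35.72]
19.625 [ 0.59636404 -0.25075247  0.20952441] 7.878154518016904 0.014491498874310773 [-0.5212251  -0.1391492  -4.08109042]
```

View pics/w11c.png

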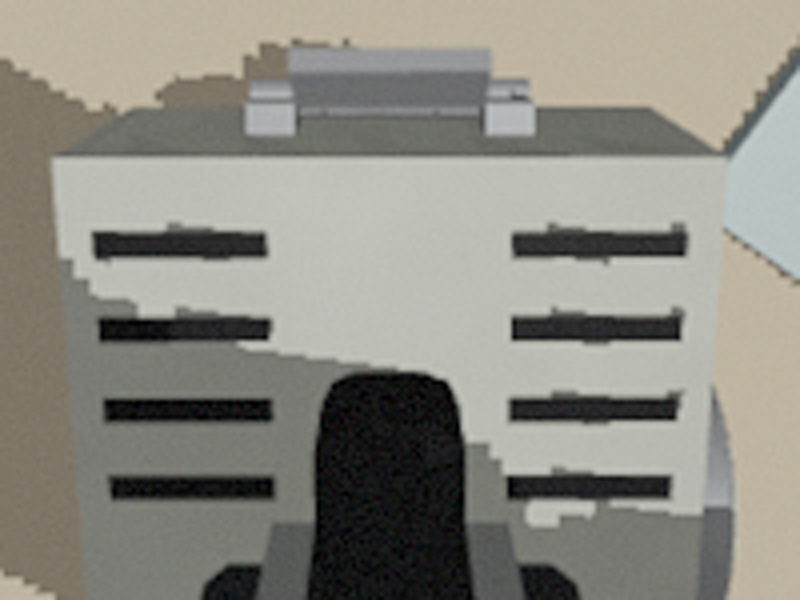

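The hood hangs level and square: its front edge is at row 156 across, and its centre is at about -1.4 mm tool z apparent, the same offset as the lamp showed. I'll carry it over the base at this height.

{"api": "send_rows", "payload": {
  "increments": "0 0.4 -0.056 0 0 0;0 0.6 -0.085 0 0 0;0 0.7 -0.099 0 0 0;0 0.7 -0.099 0 0 0;0 0.7 -0.098 0 0 0;0 0.7 -0.098 0 0 0;0 0.7 -0.098 0 0 0;0 0.4 -0.056 0 0 0;0 0.293 -0.041 0 0 0;0 0 0 -0.001 0 0;0 0 0 0 0 0;0 0 0 0 0 0"
}}

```text
clock: 21.18
tcp_pos: [0.5103, 0.0509, 0.2105]
tool_rot: [0.705, -0.05, 0.705, 0.05]
contact_force: [0.2, 0.3, -3.6]
opening: 0.0146
```

```bash
python3 - <<'E'
from h import *
import pickle
o=sensors.get_obs();T=Tm(o);yaw=np.arctan2(T[1,2],T[0,2])
print(o["clock"],o["tcp_pos"],np.degrees(yaw),o["opening"],o["contact_force"])
d=np.array([.5102,.0519])-o["tcp_pos"][:2];print("dy,dz shares",T[:2,1]@d/.06,T[:2,2]@d/.06)
s=snapshot("wrist");cv2.imwrite("pics/w12.png",s["pixels"])
s=snapshot("scene");crop(s,"s12.png",300,120,130,150,4)
E
```

```text
21.175 [0.51030746 0.05086781 0.21049291] 8.097101460119271 0.01457983956722576 [ 0.2091018   0.29269161 -3.60438392]
dy,dz shares 0.017283901401026057 0.0006498617671010275
```

View pics/s12.png

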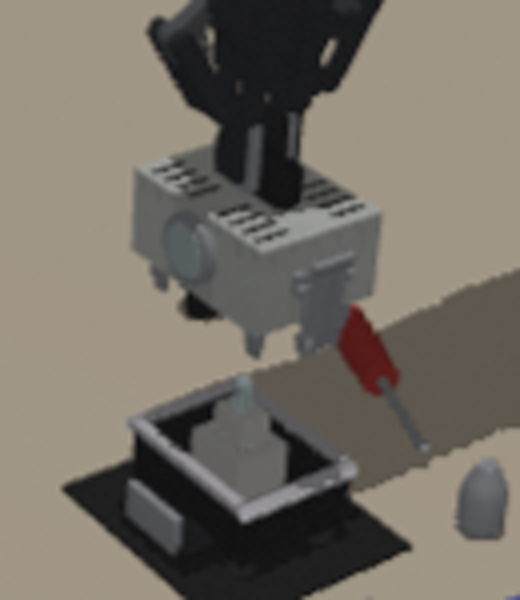

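View pics/w12.png

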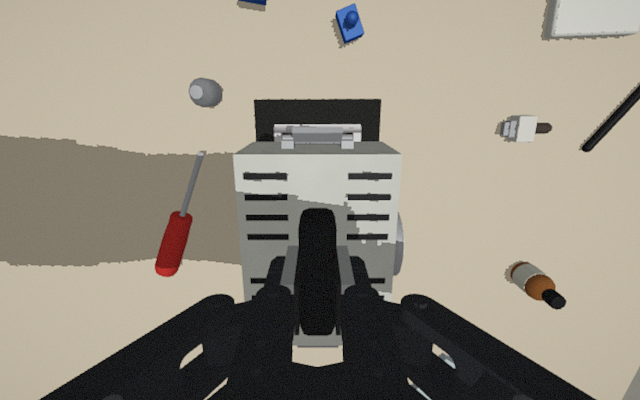

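The lens faces the mounting-foot side and the alignment is about right. I'll add +1 mm in y, lower until the legs are about 4 mm above the rim, and check.

{"api": "send_rows", "payload": {
  "increments": "0.2 0.017 0 0 0 0;0.4 0 0 0 0 0;0.4 0 0 0 0 0;0.25 0 0 0 0 0;0.07 0 0 0 0 0;0 0 0 0 0 0;0 0 0 0 0 0"
}}

```text
clock: 22.15
tcp_pos: [0.5105, 0.0526, 0.1322]
tool_rot: [0.706, -0.05, 0.705, 0.05]
contact_force: [0.1, -0.7, -3.5]
opening: 0.0139
```

```bash
python3 - <<'E'
from h import *
o=sensors.get_obs();T=Tm(o);yaw=np.arctan2(T[1,2],T[0,2])
print(o["clock"],o["tcp_pos"],np.degrees(yaw),o["contact_force"])
s=snapshot("wrist");crop(s,"w13.png",220,80,200,150,4)
s=snapshot("scene");crop(s,"s13.png",310,165,100,100,6)
s=snapshot("side");crop(s,"d13.png",240,140,100,100,6)
E
```

```text
22.15 [0.51051508 0.05261126 0.13218108] 8.159610966575048 [ 0.07957826 -0.70061816 -3.51172285]
```

View pics/s13.png

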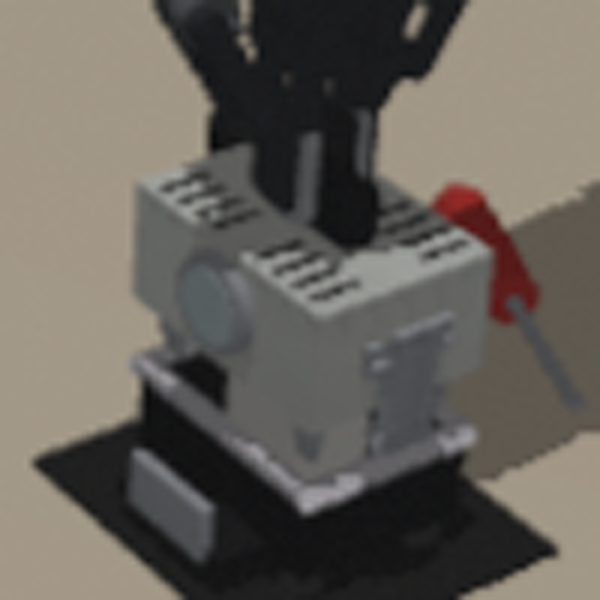

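View pics/d13.png

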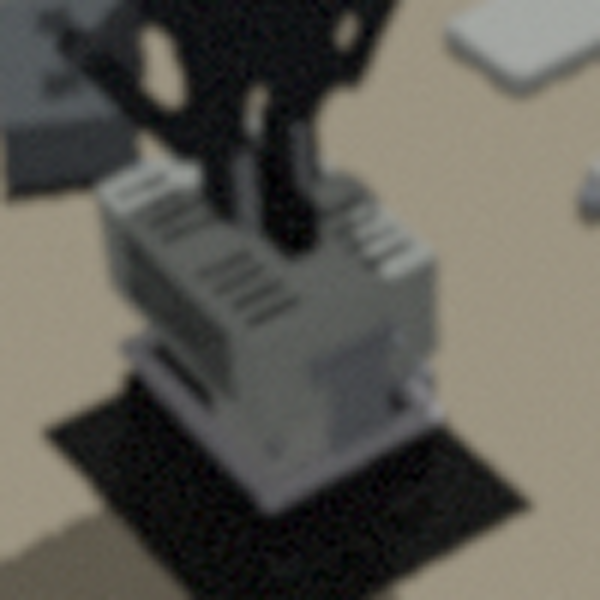

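View pics/w13.png

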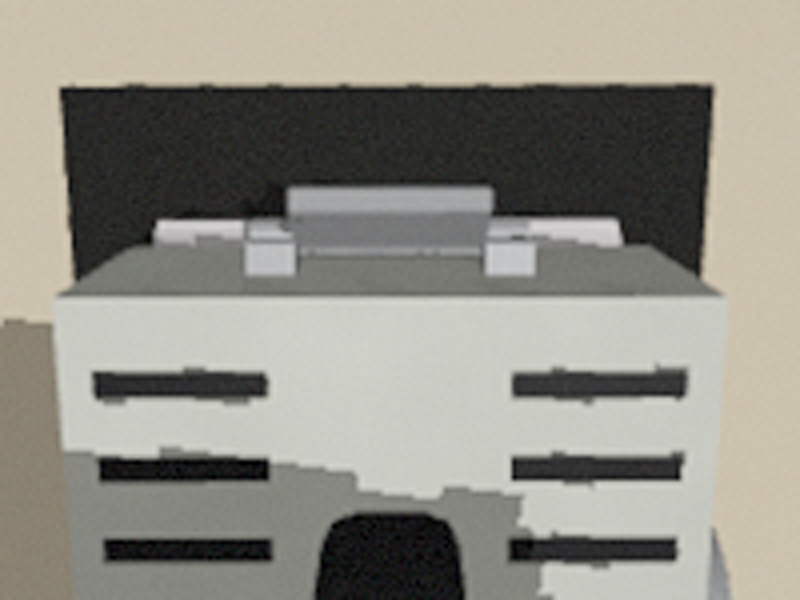

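```bash
python3 - <<'E'
from h import *
o=sensors.get_obs();T=Tm(o);t=o["tcp_pos"];s=snapshot("wrist");print(t,o["clock"])
f=lambda P,z:(T.T@(ray(s,(P[0]/4+220,P[1]/4+80),z)-t)*1000).round(2)
print("rim",f((155,220),.054),f((622,220),.054))
print("rim at bevel row",f((153,243),.054),f((624,243),.054))
z=t[2]-.0044;print("hoodtop",f((54,296),z),f((726,296),z))
z=t[2]-.0524;print("hoodlow",f((137,246),z),f((650,246),z))
print("mat",f((60,87),.003),f((713,87),.003))
E
```

```text
[0.51031353 0.05262884 0.13193084] 22.3
rim [ 77.9   53.08 -39.93] [77.96 53.04 36.89]
rim at bevel row [ 77.9   49.33 -40.46] [77.96 49.3  37.42]
hoodtop [  4.37  52.29 -38.73] [ 4.43 52.25 35.99]
hoodlow [ 52.37  51.95 -38.29] [52.43 51.92 36.7 ]
mat [128.87  73.67 -66.19] [128.98  73.63  62.42]
```

The hood and rim agree within 0.3 mm in z; in y the hood looks about 0.6 mm too far. I'll correct that and lower the legs into the opening.

{"api": "send_rows", "payload": {
  "increments": "0 -0.01 -0.003 0 0 0;0.08 0 0 0 0 0;0.06 0 0 0 0 0;0.05 0 0 0 0 0;0 0 0 0 0 0;0 0 0 0 0 0"
}}

```text
clock: 23.1
tcp_pos: [0.5099, 0.052, 0.1201]
tool_rot: [0.705, -0.05, 0.705, 0.05]
contact_force: [-0.1, 0.9, -3.4]
opening: 0.0144
```

{"api": "send_rows", "payload": {
  "increments": "0.04 0 0 0 0 0;0.04 0 0 0 0 0;0 0 0 0 0 0;0 0 0 0 0 0"
}}

```text
clock: 23.6
tcp_pos: [0.5099, 0.052, 0.1153]
tool_rot: [0.705, -0.05, 0.705, 0.05]
contact_force: [-0.5, -0.1, -3.4]
opening: 0.0141
```

The legs are 11 mm inside with no side force. Now I'll press in small steps.

{"api": "send_rows", "payload": {
  "increments": "0.03 0 0 0 0 0;0 0 0 0 0 0;0 0 0 0 0 0"
}}

```text
clock: 23.98
tcp_pos: [0.5101, 0.052, 0.1136]
tool_rot: [0.705, -0.05, 0.705, 0.05]
contact_force: [-0.4, 0.0, -0.2]
opening: 0.0144
```

{"api": "send_rows", "payload": {
  "increments": "0.03 0 0 0 0 0;0 0 0 0 0 0;0 0 0 0 0 0"
}}

```text
clock: 24.35
tcp_pos: [0.5102, 0.052, 0.1122]
tool_rot: [0.706, -0.05, 0.705, 0.05]
contact_force: [-2.3, 0.7, 8.0]
opening: 0.0145
```

{"api": "send_rows", "payload": {
  "increments": "0.025 0 0 0 0 0;0 0 0 0 0 0;0 0 0 0 0 0"
}}

```text
clock: 24.72
tcp_pos: [0.5105, 0.052, 0.111]
tool_rot: [0.706, -0.05, 0.705, 0.05]
contact_force: [-2.6, -0.1, 10.9]
opening: 0.0141
```

{"api": "send_rows", "payload": {
  "increments": "0.025 0 0 0 0 0;0 0 0 0 0 0;0 0 0 0 0 0"
}}

```text
clock: 25.1
tcp_pos: [0.5107, 0.052, 0.1096]
tool_rot: [0.706, -0.05, 0.705, 0.05]
contact_force: [-0.6, 0.4, 13.6]
opening: 0.014
```

{"api": "send_rows", "payload": {
  "increments": "0.02 0 0 0 0 0;0 0 0 0 0 0;0 0 0 0 0 0"
}}

```text
clock: 25.48
tcp_pos: [0.5109, 0.0521, 0.1086]
tool_rot: [0.706, -0.05, 0.704, 0.05]
contact_force: [-1.4, 0.3, 14.9]
opening: 0.0142
```

{"api": "send_rows", "payload": {
  "increments": "0.015 0 0 0 0 0;0 0 0 0 0 0;0 0 0 0 0 0"
}}

```text
clock: 25.85
tcp_pos: [0.511, 0.0521, 0.1078]
tool_rot: [0.706, -0.05, 0.704, 0.05]
contact_force: [-1.4, 0.0, 16.9]
opening: 0.014
```

{"api": "send_rows", "payload": {
  "increments": "0.02 0 0 0 0 0;0 0 0 0 0 0;0 0 0 0 0 0"
}}

```text
clock: 26.22
tcp_pos: [0.5111, 0.0521, 0.1067]
tool_rot: [0.706, -0.05, 0.704, 0.05]
contact_force: [-1.0, -0.0, 17.2]
opening: 0.0143
```

{"api": "send_rows", "payload": {
  "increments": "0.02 0 0 0 0 0;0 0 0 0 0 0;0 0 0 0 0 0"
}}

```text
clock: 26.6
tcp_pos: [0.5112, 0.0521, 0.1051]
tool_rot: [0.706, -0.05, 0.704, 0.05]
contact_force: [3.4, -0.6, 7.8]
opening: 0.014
```

{"api": "send_rows", "payload": {
  "increments": "0.015 0 0 0 0 0;0 0 0 0 0 0;0 0 0 0 0 0"
}}

```text
clock: 26.98
tcp_pos: [0.5113, 0.0521, 0.1044]
tool_rot: [0.706, -0.05, 0.704, 0.05]
contact_force: [1.8, -0.5, 12.2]
opening: 0.0141
```

The force dropped from 17 to 8 N and then rose again, which means a snap. I'll look at both ends.

```bash
python3 - <<'E'
from h import *
import pickle
o=sensors.get_obs();print(o["clock"],o["tcp_pos"],o["contact_force"],o["opening"])
s=snapshot("wrist");crop(s,"w14.png",220,80,200,150,4);pickle.dump((s,o),open("w14.pkl","wb"))
s=snapshot("scene");crop(s,"s14.png",310,165,100,100,6)
s=snapshot("side");crop(s,"d14.png",240,140,100,100,6)
E
```

```text
26.975 [0.51133002 0.05207553 0.10444379] [ 1.76628929 -0.50217756 12.24952791] 0.014063633097945108
```

View pics/w14.png

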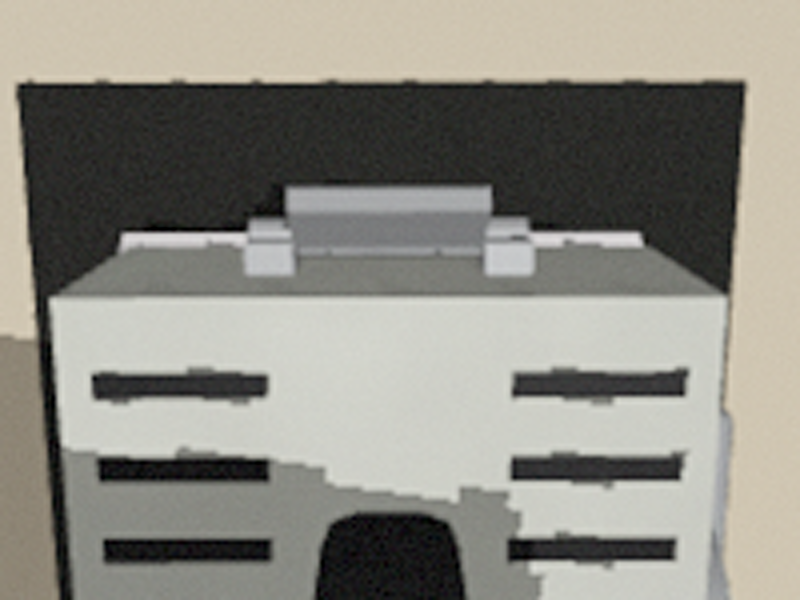

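View pics/s14.png

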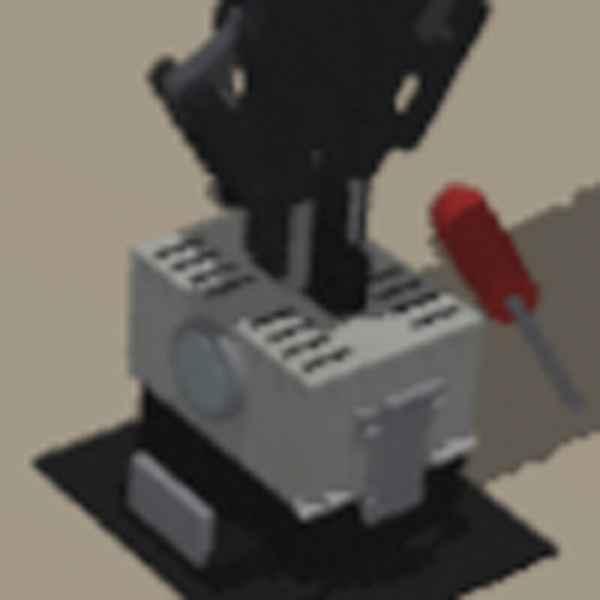

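View pics/d14.png

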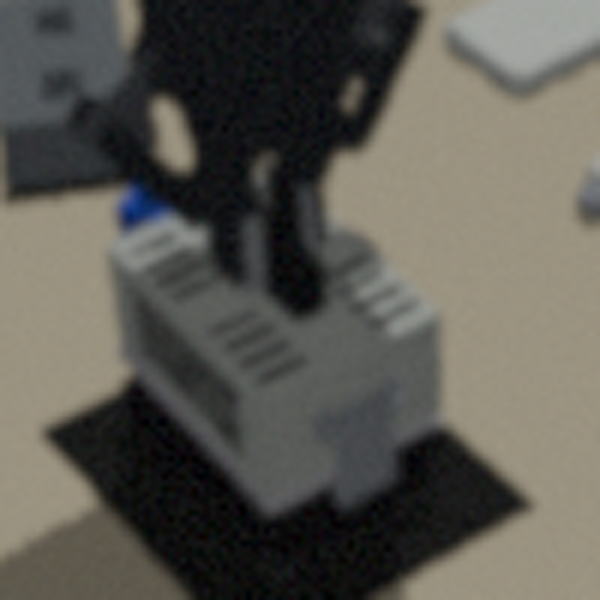

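The hood looks home: the arms reach below the rim on both sides (s14 (395,500) and d14 (370,490)). I'll give one more measured push, about 20–24 N against the 35 N limit, to make sure both catches went in.

{"api": "send_rows", "payload": {
  "increments": "0.015 0 0 0 0 0;0 0 0 0 0 0;0 0 0 0 0 0"
}}

```text
clock: 27.5
tcp_pos: [0.5113, 0.0521, 0.1038]
tool_rot: [0.707, -0.05, 0.704, 0.05]
contact_force: [-0.2, 0.0, 17.0]
opening: 0.0142
```

{"api": "send_rows", "payload": {
  "increments": "0.012 0 0 0 0 0;0 0 0 0 0 0;0 0 0 0 0 0"
}}

```text
clock: 27.88
tcp_pos: [0.5113, 0.0521, 0.1033]
tool_rot: [0.707, -0.05, 0.704, 0.05]
contact_force: [-0.7, 0.1, 21.3]
opening: 0.0143
```

The hood now bears firmly with no second give, so both catches look to be in. I'll ease the push off and let go.

{"api": "send_rows", "payload": {
  "increments": "-0.02 0 0 0 0 0;-0.02 0 0 0 0 0;-0.015 0 0 0 0 0;0 0 0 0 0 0;0 0 0 0 0 0"
}}

```text
clock: 28.5
tcp_pos: [0.511, 0.0521, 0.1055]
tool_rot: [0.706, -0.05, 0.705, 0.05]
contact_force: [4.6, 0.2, 6.2]
opening: 0.0142
```

{"api": "send_rows", "payload": {
  "increments": "-0.015 0 0 0 0 0;-0.012 0 0 0 0 0;0 0 0 0 0 0;0 0 0 0 0 0"
}}

```text
clock: 29.0
tcp_pos: [0.5095, 0.0519, 0.1062]
tool_rot: [0.705, -0.05, 0.706, 0.05]
contact_force: [0.8, -0.1, -1.6]
opening: 0.0142
```

{"api": "send_rows", "payload": {
  "increments": "0 0 0 0 0 0;0 0 0 0 0 0;0 0 0 0 0 0;0 0 0 0 0 0;0 0 0 0 0 0;0 0 0 0 0 0",
  "hand": -1
}}

```text
clock: 29.75
tcp_pos: [0.5099, 0.0519, 0.1066]
tool_rot: [0.705, -0.05, 0.705, 0.05]
contact_force: [0.4, 1.3, 0.6]
opening: 0.0858
```

{"api": "send_rows", "payload": {
  "increments": "-0.2 0 0 0 0 0;-0.5 0 0 0 0 0;-0.7 0 0 0 0 0;-0.6 0 0 0 0 0;0 0 0 0 0 0;0 0 0 0 0 0"
}}

```text
clock: 30.5
tcp_pos: [0.5098, 0.052, 0.2265]
tool_rot: [0.705, -0.05, 0.705, 0.05]
contact_force: [0.0, 0.3, -0.7]
opening: 0.0854
```

```bash
python3 - <<'E'
from h import *
import pickle
o=sensors.get_obs();print(o["clock"],o["tcp_pos"],o["contact_force"],o["opening"])
s=snapshot("wrist");cv2.imwrite("pics/w15.png",s["pixels"]);pickle.dump((s,o),open("w15.pkl","wb"))
T=Tm(o);yaw=np.arctan2(T[1,2],T[0,2]);a,_=rect(s,o,.102,yaw,.07,4200);cv2.imwrite("pics/r15.png",a)
S={n:snapshot(n) for n in("scene","side")}
crop(S["scene"],"s15.png",310,185,100,80,7);crop(S["side"],"d15.png",245,160,90,75,7);cv2.imwrite("pics/sc15.png",S["scene"]["pixels"])
E
```

```text
30.5 [0.50981345 0.05196727 0.22652776] [ 0.01048005  0.2958742  -0.70252233] 0.08541042826758535
```

View pics/s15.png

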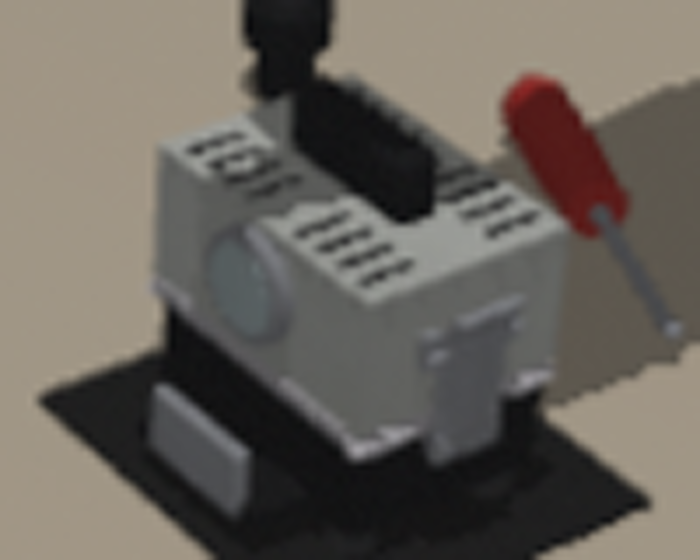

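View pics/d15.png

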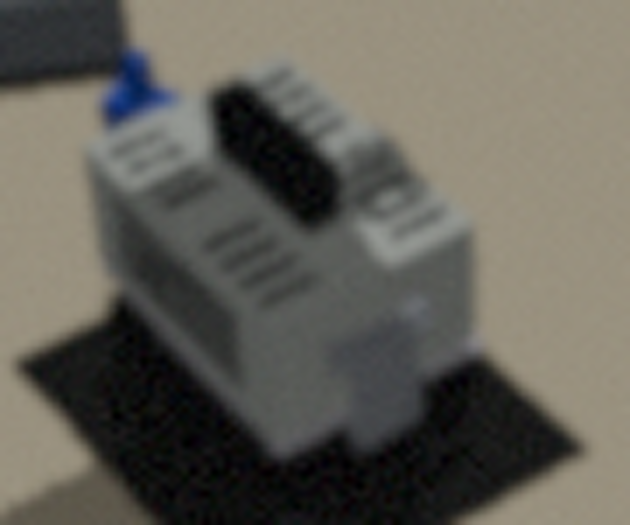

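View pics/w15.png

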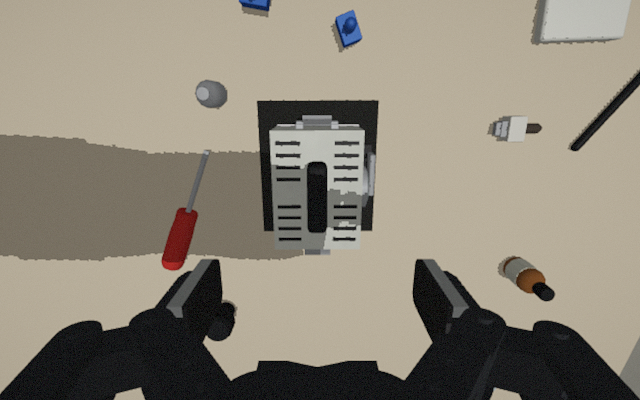

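View pics/sc15.png

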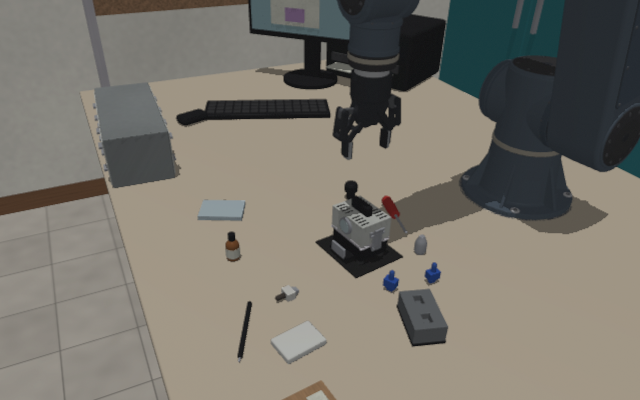

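View pics/r15.png

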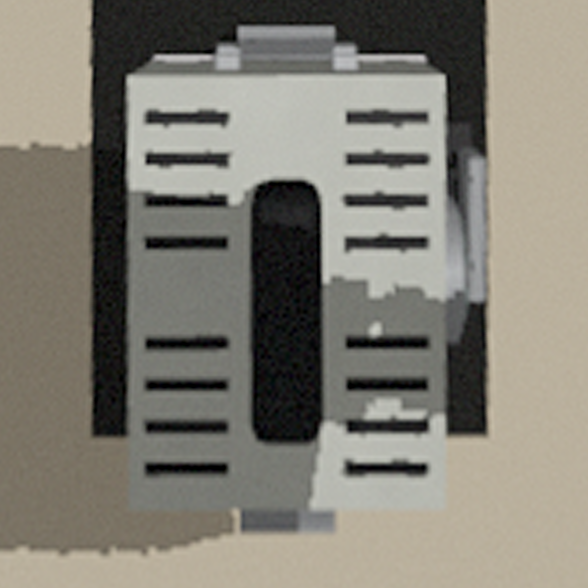

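Both clip arms stick out exactly as they did when free (+y: rows 25–70 in both pictures; -y: 22 px against 21 px), so they are upright. The hood sits flat with the lens above the foot, and the bystanders are where they were. I'm handing in.

```bash
python3 - <<'E'
from rig import workorder,sensors
print(workorder.job_done(),sensors.get_obs()["clock"])
E
```

```text
the job is handed in; nothing more can be done
the job is handed in; nothing more can be done
```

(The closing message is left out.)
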